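# Set out pipe stands by height for an even fall from pump to tank

## Task

Set up the supports for the sloping return pipe: put the four pipe stands on the four round seats of the rail, the tallest on the seat next to the blue pump, then in order of height down to the shortest next to the steel tank. Centre each stand on its seat, upright, with its saddle channel pointing along the row so that a straight pipe can lie through all four. Do not tip any stand over on the way.

Things in the scene. Friction and masses are not known exactly. Their poses are not given: they have to be found in the camera images.
- stand_130: tallest pipe stand, 130 mm high, loose, upright, 0.57 kg: round green base 72 mm across, 9 thick (cone to 24), 13 mm steel stem, lock nuts 23 wide. Top 26 mm: U-shaped steel saddle, open above, 30 mm long along x (channel open at both ends, the way the pipe runs), 40 mm wide along y over its two cheeks (grip across them from above), channel 24 wide. Origin: centre of underside, z up
- stand_110: second tallest pipe stand, 110 mm high, loose, upright, 0.53 kg: round green base 66 mm across, 9 thick (cone to 24), 13 mm steel stem, lock nuts 23 wide. Top 26 mm: U-shaped steel saddle, open above, 30 mm long along x (channel open at both ends, the way the pipe runs), 40 mm wide along y over its two cheeks (grip across them from above), channel 24 wide. Origin: centre of underside, z up
- stand_90: third tallest pipe stand, 90 mm high, loose, upright, 0.47 kg: round green base 60 mm across, 9 thick (cone to 24), 13 mm steel stem, lock nuts 23 wide. Top 26 mm: U-shaped steel saddle, open above, 30 mm long along x (channel open at both ends, the way the pipe runs), 40 mm wide along y over its two cheeks (grip across them from above), channel 24 wide. Origin: centre of underside, z up
- stand_70: shortest pipe stand, 70 mm high, loose, upright, 0.43 kg: round green base 54 mm across, 9 thick (cone to 24), 13 mm steel stem, lock nuts 23 wide. Top 26 mm: U-shaped steel saddle, open above, 30 mm long along x (channel open at both ends, the way the pipe runs), 40 mm wide along y over its two cheeks (grip across them from above), channel 24 wide. Origin: centre of underside, z up
- seat_p: one of four alike fixed round black rubber seats with a thin yellow rim line, 80 mm across, 4 thick, in a straight row 92 mm apart on a flat aluminium rail 5 mm thick, 92 wide. Its place in the row changes from start to start. Origin: centre of its underside; its top is 4 mm above that, 9 mm above the bench. y axis along the row, x across it
- seat_q: one of four alike fixed round black rubber seats with a thin yellow rim line, 80 mm across, 4 thick, in a straight row 92 mm apart on a flat aluminium rail 5 mm thick, 92 wide. Its place in the row changes from start to start. Origin: centre of its underside; its top is 4 mm above that, 9 mm above the bench. y axis along the row, x across it
- seat_r: one of four alike fixed round black rubber seats with a thin yellow rim line, 80 mm across, 4 thick, in a straight row 92 mm apart on a flat aluminium rail 5 mm thick, 92 wide. Its place in the row changes from start to start. Origin: centre of its underside; its top is 4 mm above that, 9 mm above the bench. y axis along the row, x across it
- seat_s: one of four alike fixed round black rubber seats with a thin yellow rim line, 80 mm across, 4 thick, in a straight row 92 mm apart on a flat aluminium rail 5 mm thick, 92 wide. Its place in the row changes from start to start. Origin: centre of its underside; its top is 4 mm above that, 9 mm above the bench. y axis along the row, x across it
- pump: fixed blue pump with electric motor, beyond one end of the row (either end). Origin: on the bench in line with the row, under the upright discharge flange (top 175 mm high with its bolts); it spans 55 mm towards the robot, 62 mm to either side, and the motor runs 216 mm back, away from the robot
- tank: fixed open stainless drain tank, 60 mm high, beyond the other end of the row. Origin: on the bench in line with the row; it spans 72 mm to either side, 71 mm towards the robot and 143 mm away from it
Mind the look-alikes: they are no part of the job. Leave any orange, purple or yellow look-alike of the stand_130 alone.

How it is judged:
By the outcome, as a careful person would: the job done as asked, in the order asked, and still so for the second after the job is handed in, with the robot touching nothing.
It also fails if it takes over 128 s, if anything falls off the work surface, if the arm or the gripper's body presses on something with over 40 N, if the wrist force passes 120 N, or if a joint passes its speed limit or range.

## Robot

A 6-joint arm with a two-finger parallel gripper is mounted at the origin on the work surface. World frame = base frame: x ahead of the robot, y to its left, z up, the work surface at z = 0. Lengths are in m, angles in rad, forces in N, time in s.
With the tool pointing down it reaches from about 0.3 to 0.875 m from the base axis. Payload 6.4 kg.
Tool frame: the origin (TCP) lies midway between the tips of the shut fingers; the grasp point (between the pads) lies 19 mm behind it; z points along the fingers, y is the direction in which the jaws open and shut (so a half turn about z gives the same grasp; the last joint's range is limited). The gripper opens to 85 mm and grips with 20 to 120 N. Pads are 22 mm wide; open, the fingers measure 114 mm over their backs; the gripper's body (76 mm by 85 mm) begins 54 mm behind the grasp point. The pads swing forward as they close: fully open they stand 13 mm farther back than shut.
Start: joints at [1.075, 0.181, 1.607, -0, 1.354, -0.206], TCP at [0.164, 0.551, 0.231] pointing down, gripper open.
Joint ranges: [-2.99, 2.99], [-0.89, 2.07], [0.3, 2.58], [-1.14, 4.28], [0, 2.63], [-3.12, 3.12]. Speed limits (rad/s): [2.57, 2.57, 3.01, 3.14, 3.14, 3.14].

## Interface

Orientations are given as a unit quaternion [w, x, y, z].
In Python, from bench import ctrl gives the robot as it stands.
- The arm moves only by the tool apply_moves, never from a script. Its argument "plan" is a list of rows, each an object with "translation": the shift along the tool's x, y, z in m, a list of three; "angular": the turn, a rotation vector about the tool's x, y, z in rad, a list of three; "hand": the finger opening in m, from 0 to 0.0854. In form: [{"translation": [x, y, z], "angular": [rx, ry, rz], "hand": hand}, ...]. A call has 1 to 10 rows; each row shifts and turns the commanded pose from where the row before left it, along the tool's axes as they then stand; what a row does not reach is not made up. A row lasts 1/8 s, in which the tool goes at most 62.5 mm and 10.7 degrees, less where a joint would pass 70% of its speed; a pose out of reach is approached as far as the arm can. A call with a gripper value outside its range is refused whole. The fingers move at their own pace and stop on an object; the grip force is fixed at half the most. Time passes only in rows, so rows that do not move let the fingers close. It gives the time, the measured TCP pose, the force and the opening at its end, in the units of the state.
- ctrl.get_obs(): the state, without advancing time (a new reading comes with each control period).
- ctrl.camera(name): name is "scene" or "top" or "wrist"; returns a dict with "img" (400x640x3 uint8, red, green, blue), "K" (3x3 intrinsics, pixels), "eye" and "orientation" of the camera in the world. Camera axes: x right, y up, looking along -z (the intrinsics and any distortion apply to the point x, -y, -z); pixel columns grow to the right and rows downward; lengths in m; the calibration is good to about 2 mm. A picture is of the moment at which its call begins. There is no depth.
- ctrl.hand_in(): hands the job in, once; it reports no verdict.
The state is a dict: "time_s": time; "q": joint angles; "dq": joint speeds; "joint_efforts": joint torques, N m; "eef_pos": TCP position; "eef_rot": TCP orientation; "wrist_force": force on the tool from outside, world axes, zero at the start; "torque": the same for the moment, N m; "opening": opening from 0.0 (shut) to 1.0 (fully open).
Only numpy, scipy, OpenCV 4.12 (cv2) and the standard library are available. Lean on these libraries where they do the work, as an engineer would, in place of code of your own. Each camera call takes 0.05 s, during which the arm holds its last target.

## Working session

There is one attempt and no reset: what is moved stays moved. The work goes in short steps, Python scripts to look and compute and a tool call to move; the robot and the scene stay as the last step left them, time stands still between calls to the robot, and variables do not carry over. Pictures are saved under pics/ and viewed, and the job is handed in when it is done.

Besides the shell and the picture viewer there is one more tool, called after "Call:" as name([rows], argument=value, ...), one row to a line, values as JSON. apply_moves: Moves the arm, as the interface text tells. Its arguments: {"type":"object","properties":{"plan":{"type":"array","items":{"type":"object","properties":{"translation":{"type":"array","items":{"type":"number"}},"angular":{"type":"array","items":{"type":"number"}},"hand":{"type":"number"}}}}},"required":["plan"]}

```bash
ls; mkdir -p pics
python3 - <<'E'
from bench import ctrl
import cv2
o=ctrl.get_obs()
for k in o: print(k,o[k])
for n in ["scene","top","wrist"]:
    c=ctrl.camera(n); cv2.imwrite(f"pics/{n}0.png",c["img"][:,:,::-1]); print(n,{k:c[k] for k in c if k!="img"})
E
```

```text
pics
time_s 0.0
q [ 1.07470744e+00  1.81519437e-01  1.60800410e+00  7.74631197e-06
  1.35380222e+00 -2.06298816e-01]
dq [ 4.48547109e-04  2.75317594e-03  3.61618898e-04  2.35478427e-04
 -1.91880346e-03 -2.14245655e-05]
joint_efforts [ 4.51588348e-04 -4.44883704e+01 -3.51333296e+01 -2.50935300e-04
  9.12920223e-03  7.35199933e-06]
eef_pos [0.16402005 0.55053729 0.23039819]
eef_rot [-3.01662161e-04  1.44389340e-01  9.89520575e-01 -8.12361754e-04]
wrist_force [ 0.14824182 -0.52352163  0.10338053]
torque [-0.02270367  0.00094324  0.01641077]
opening 0.9980777894370313
scene {'K': array([[447.77352512,   0.        , 321.68159321],
       [  0.        , 447.77352512, 200.92200434],
       [  0.        ,   0.        ,   1.        ]]), 'eye': array([ 1.00244049, -0.73608765,  0.8068801 ]), 'orientation': array([0.86857932, 0.3968357 , 0.12242596, 0.27037618])}
top {'K': array([[490.40019683,   0.        , 319.45791534],
       [  0.        , 490.40019683, 195.40943876],
       [  0.        ,   0.        ,   1.        ]]), 'eye': array([0.20223332, 0.01286919, 1.52855529]), 'orientation': array([ 0.70713397,  0.0603289 , -0.06361916, -0.70162281])}
wrist {'K': array([[314.89610932,   0.        , 315.99811465],
       [  0.        , 314.89610932, 200.58661557],
       [  0.        ,   0.        ,   1.        ]]), 'eye': array([0.09685044, 0.57033051, 0.37321753]), 'orientation': array([ 0.79410029, -0.11046675, -0.08118043,  0.59212462])}
```

View pics/scene0.png

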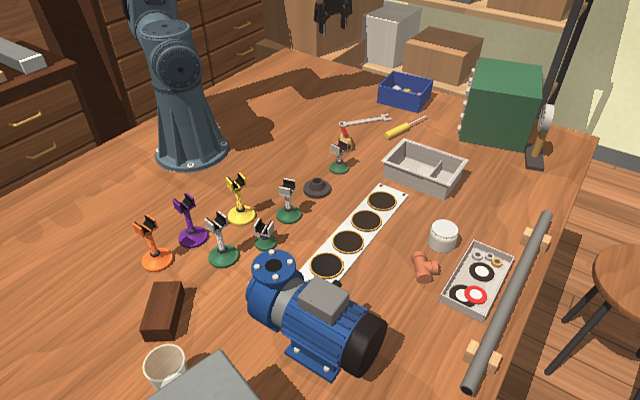

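View pics/top0.png

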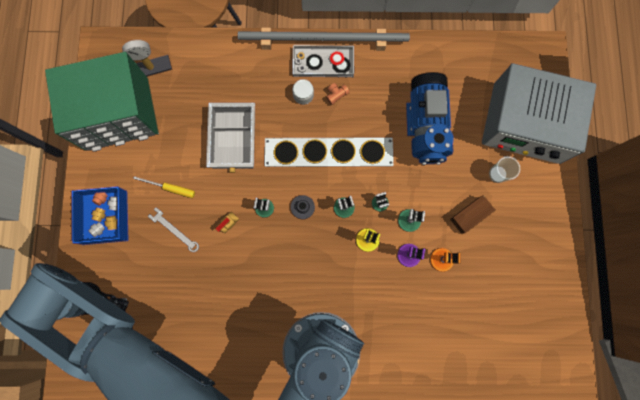

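View pics/wrist0.png

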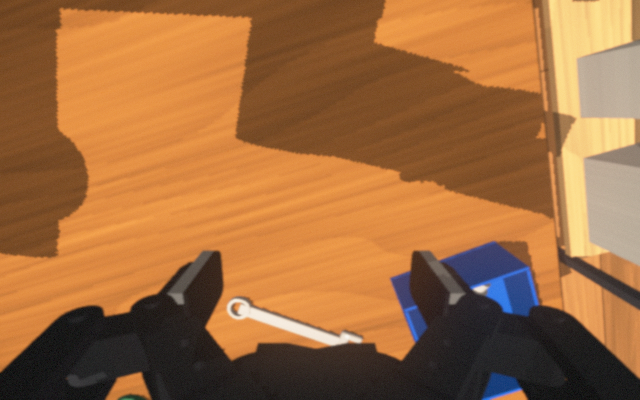

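```bash
cat > h.py <<'E'
import numpy as np, cv2
from bench import ctrl
from scipy.spatial.transform import Rotation as R
def rot(q): return R.from_quat([q[1],q[2],q[3],q[0]])
def ray(c,u,v):
    K=c["K"]; d=np.array([(u-K[0,2])/K[0,0],-(v-K[1,2])/K[1,1],-1.0])
    return np.array(c["eye"]), rot(c["orientation"]).apply(d)
def plane(c,u,v,z):
    e,d=ray(c,u,v); return e+d*(z-e[2])/d[2]
def proj(c,p):
    q=rot(c["orientation"]).inv().apply(np.atleast_2d(p)-c["eye"]); K=c["K"]
    return np.c_[K[0,0]*q[:,0]/-q[:,2]+K[0,2], K[1,1]*q[:,1]/q[:,2]+K[1,2]]
def tri(c1,p1,c2,p2):
    e1,d1=ray(c1,*p1);e2,d2=ray(c2,*p2)
    A=np.c_[d1,-d2]; s=np.linalg.lstsq(A,e2-e1,rcond=None)[0]
    a=e1+d1*s[0];b=e2+d2*s[1]; return (a+b)/2,np.linalg.norm(a-b)
def crop(img,x0,y0,x1,y1,s,name):
    cv2.imwrite(name,cv2.resize(img[y0:y1,x0:x1,::-1],None,fx=s,fy=s,interpolation=cv2.INTER_CUBIC))
E
python3 - <<'E'
from h import *
c=ctrl.camera("top"); s=ctrl.camera("scene")
crop(c["img"],230,130,470,280,3,"pics/topz.png")
crop(s["img"],130,130,410,330,2.8,"pics/scenez.png")
for u,v in [(286,152),(315,151.5),(343.5,151.5),(372,151.5),(433,140)]: print(plane(c,u,v,.009))
E
```

```text
[0.61174609 0.11473488 0.009     ]
[0.61421054 0.02207328 0.009     ]
[ 0.61501256 -0.06908056  0.009     ]
[ 0.6158151  -0.16029259  0.009     ]
[ 0.6557072  -0.35697794  0.009     ]
```

View pics/topz.png

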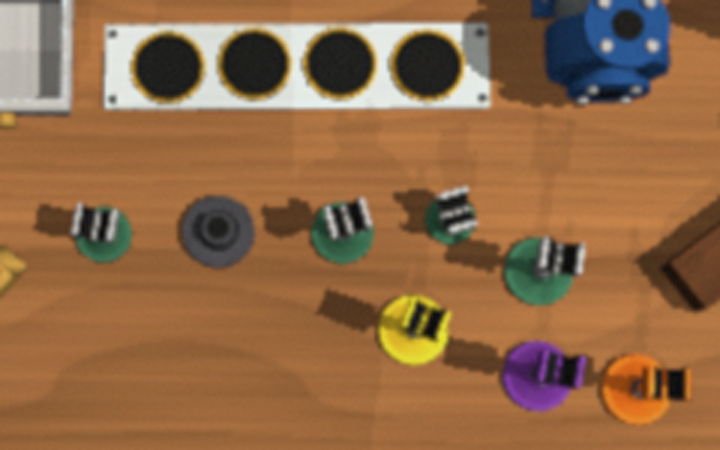

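View pics/scenez.png

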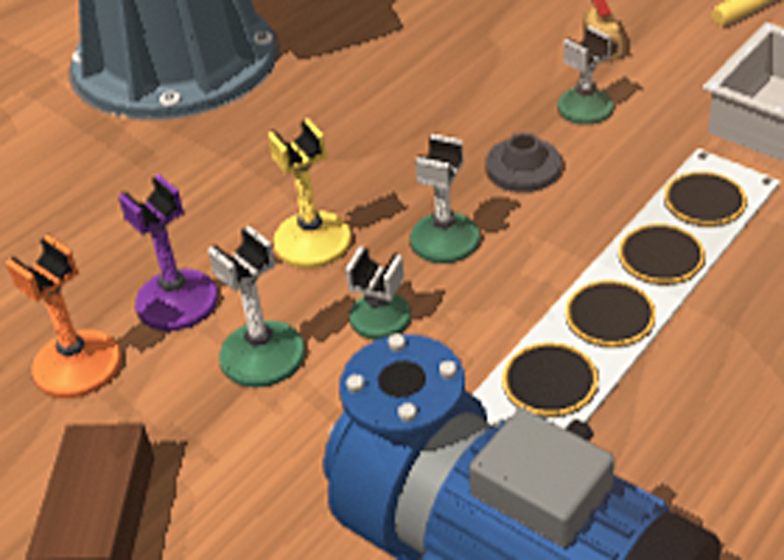

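Run:
```python
from h import *
c=ctrl.camera("top"); s=ctrl.camera("scene")
# top crop px /3 + (230,130); scene crop /2.8+(130,130)
T={'130':((540,270),(262,352),(561,257),(243,256)),'110':((342,233),(445,237),(347,217),(440,163)),'90':((103,235),(586,105),(96,223),(587,48)),'70':((449,222),(380,314),(456,210),(375,270)),
'yel':((413,330),(312,241),(428,320),(297,145)),'seat0':((167,67),(705,199),)*2,'seat1':((254,65),(661,254))*2,'seat2':((340,64),(611,313))*2,'seat3':((427,65),(550,379))*2}
for k,(a,b,e,f) in T.items():
    A=lambda p:(p[0]/3+230-1/3,p[1]/3+130-1/3); B=lambda p:(p[0]/2.8+130-.32,p[1]/2.8+130-.32)
    print(k,plane(c,*A(a),.006).round(4)[:2],plane(s,*B(b),.006).round(4)[:2],[x.round(4) for x in tri(c,A(e),s,B(f))])
```

```text
130 [ 0.3975 -0.2761] [ 0.3991 -0.2721] [array([ 0.3977, -0.2732,  0.1187]), np.float64(0.0054)]
110 [ 0.4349 -0.0695] [ 0.4389 -0.0683] [array([ 0.4379, -0.069 ,  0.0958]), np.float64(0.0019)]
90 [0.4307 0.1804] [0.4353 0.1821] [array([0.4331, 0.1808, 0.0785]), np.float64(0.0032)]
70 [ 0.4475 -0.1818] [ 0.4531 -0.1803] [array([ 0.4521, -0.1812,  0.0599]), np.float64(0.0028)]
yel [ 0.3339 -0.1429] [ 0.3396 -0.1437] [array([ 0.3358, -0.1438,  0.1189]), np.float64(0.0056)]
seat0 [0.6125 0.1171] [0.6141 0.1193] [array([0.6135, 0.1178, 0.0064]), np.float64(0.0025)]
seat1 [0.6156 0.0242] [0.6182 0.0273] [array([0.6171, 0.0254, 0.0063]), np.float64(0.0039)]
seat2 [ 0.6175 -0.0676] [ 0.6201 -0.0634] [array([ 0.6191, -0.0661,  0.007 ]), np.float64(0.0047)]
seat3 [ 0.6172 -0.1606] [ 0.6186 -0.1573] [array([ 0.6181, -0.1594,  0.0073]), np.float64(0.0033)]
```

Call:
apply_moves([
  {"translation": [0, 0, -0.02], "angular": [0, 0, -0.145], "hand": 0.0854},
  {"translation": [0, 0, -0.02], "angular": [0, 0, -0.145], "hand": 0.0854},
  {"translation": [-0.021, -0.05, -0.01], "angular": [0, 0, 0], "hand": 0.0854},
  {"translation": [-0.021, -0.05, -0.01], "angular": [0, 0, 0], "hand": 0.0854},
  {"translation": [-0.021, -0.05, -0.01], "angular": [0, 0, 0], "hand": 0.0854},
  {"translation": [-0.021, -0.05, -0.01], "angular": [0, 0, 0], "hand": 0.0854},
  {"translation": [-0.021, -0.05, -0.01], "angular": [0, 0, 0], "hand": 0.0854},
  {"translation": [-0.021, -0.05, -0.01], "angular": [0, 0, 0], "hand": 0.0854},
  {"translation": [-0.021, -0.05, -0.01], "angular": [0, 0, 0], "hand": 0.0854},
  {"translation": [-0.021, -0.05, -0.01], "angular": [0, 0, 0], "hand": 0.0854},
])

```text
time_s: 1.6
eef_pos: [0.3327, 0.1495, 0.3519]
eef_rot: [0.001, -0.0, 1.0, 0.0]
wrist_force: [1.1, -0.1, -0.3]
opening: 1.0
```

Call:
apply_moves([
  {"translation": [-0.021, -0.05, 0], "angular": [0, 0, 0], "hand": 0.0854},
  {"translation": [-0.021, -0.05, 0], "angular": [0, 0, 0], "hand": 0.0854},
  {"translation": [-0.021, -0.05, 0], "angular": [0, 0, 0], "hand": 0.0854},
  {"translation": [-0.021, -0.05, 0], "angular": [0, 0, 0], "hand": 0.0854},
  {"translation": [0, -0.03, 0], "angular": [0, 0, 0], "hand": 0.0854},
  {"translation": [0, 0, 0], "angular": [0, 0, 0], "hand": 0.0854},
  {"translation": [0, 0, 0], "angular": [0, 0, 0], "hand": 0.0854},
])

```text
time_s: 2.48
eef_pos: [0.4163, -0.0783, 0.3513]
eef_rot: [0.0, -0.0, 1.0, 0.0]
wrist_force: [-0.7, -0.4, -0.9]
opening: 1.0
```

Run:
```python
from h import *
o=ctrl.get_obs();print(o["time_s"],o["eef_pos"],rot(o["eef_rot"]).as_matrix())
c=ctrl.camera("wrist"); print(c["eye"],rot(c["orientation"]).as_matrix())
crop(c["img"],0,0,640,400,1.25,"pics/w1.png")
```

```text
2.475 [ 0.41629117 -0.07834026  0.35130162] [[-9.99999997e-01 -4.79796075e-05  6.05587585e-05]
 [-4.79526332e-05  9.99999900e-01  4.45347339e-04]
 [-6.05801200e-05  4.45344434e-04 -9.99999899e-01]]
[ 0.34611544 -0.07845318  0.49402046] [[-2.52814851e-04 -9.62348715e-01 -2.71817747e-01]
 [ 9.99999952e-01 -2.91465885e-04  1.01821830e-04]
 [-1.77213707e-04 -2.71817709e-01  9.62348742e-01]]
```

View pics/w1.png

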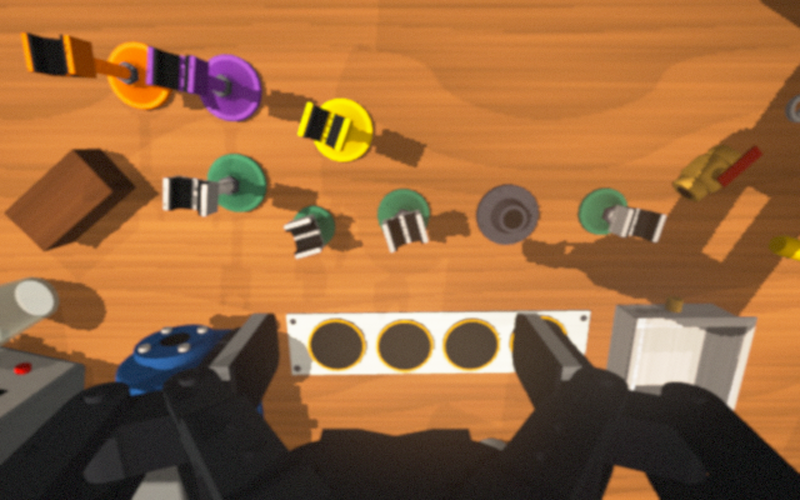

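Run:
```python
from h import *
c=ctrl.camera("wrist"); np.savez("w1.npz",**c)
im=c["img"]
for i,(x,y) in enumerate([(153,156),(248,185),(322,175),(503,174)]):
    crop(im,x-30,y-40,x+45,y+35,5,f"pics/z{i}.png")
a=[cv2.imread(f"pics/z{i}.png") for i in range(4)]
cv2.imwrite("pics/z.png",np.vstack([np.hstack(a[:2]),np.hstack(a[2:])])[:, :])
def seats(c,name):
    g=c["img"].astype(int).sum(2); m=(g<160).astype(np.uint8)
    n,l,st,ce=cv2.connectedComponentsWithStats(m)
    for i in range(1,n):
        x,y,w,h,A=st[i]
        if A>200 and 15<w<70 and 15<h<70 and A>.65*w*h:
            cs,_=cv2.findContours((l==i).astype(np.uint8),cv2.RETR_EXTERNAL,cv2.CHAIN_APPROX_NONE)
            e=cv2.fitEllipse(cs[0]); P=plane(c,*e[0],.009)
            if .5<P[0]<.7: print(name,st[i],np.round(e[0],1),np.round(e[1],1),P.round(4)[:2])
for n in ["wrist","top","scene"]: seats(ctrl.camera(n),n)
```

```text
top [305 141  20  20 321] [314.4 150.8] [19.  19.7] [0.6166 0.024 ]
top [276 142  20  20 327] [285.5 151.7] [19.4 19.7] [0.6126 0.1163]
```

View pics/z.png

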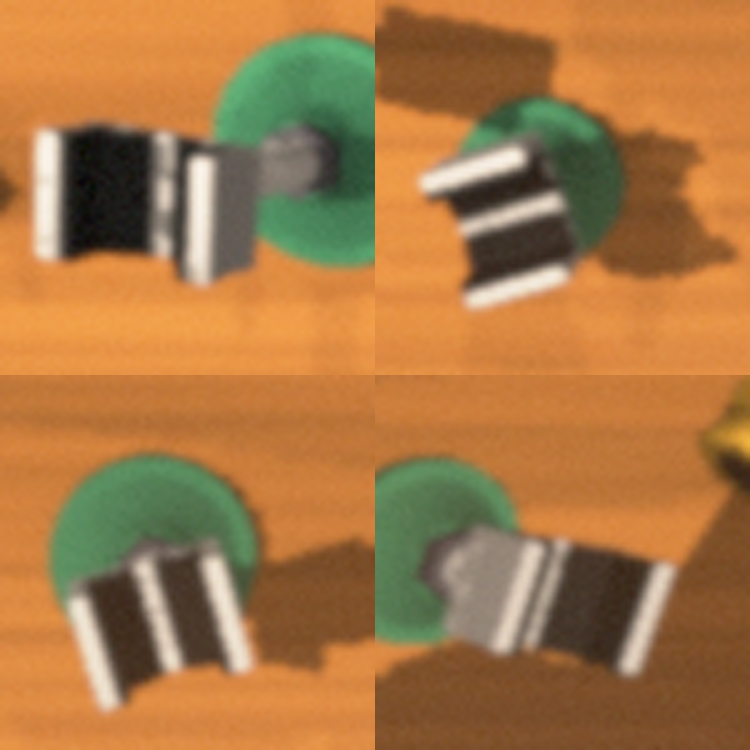

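```bash
cat > fit.py <<'E'
from h import *
def fit(c,org,cor,H,s=5):
    # cor: cheek1 end a,b ; cheek2 end a,b (centrelines, top)
    P=np.array([plane(c,org[0]+p[0]/s-.5+.5/s,org[1]+p[1]/s-.5+.5/s,H)[:2] for p in cor])
    ctr=P.mean(0); ax=(P[1]-P[0])+(P[3]-P[2]); ay=(P[0]+P[1]-P[2]-P[3])/2
    f=lambda v:np.degrees(np.arctan2(v[1],v[0]))%180
    return ctr.round(4),'chan ang %.1f len %.1f'%(f(ax),np.linalg.norm(ax)*500),'jaw ang %.1f sep %.1f'%(f(ay),np.linalg.norm(ay)*1000)
E
python3 - <<'E'
from fit import *
c=dict(np.load("w1.npz"))
print(130,fit(c,(123,116),[(47,133),(47,257),(202,157),(200,280)],.13))
print(110,fit(c,(292,135),[(80,223),(110,327),(212,175),(242,293)],.11))
print(90,fit(c,(473,134),[(162,170),(130,275),(287,193),(255,295)],.09))
print(70,fit(c,(218,145),[(48,184),(148,155),(97,300),(192,273)],.07))
# bases
for k,p in {'110':(322.5,171),'130':(189,147)}.items(): print(k,plane(c,*p,.009))
im=c["img"]
crop(im,220,240,480,310,3,"pics/seats.png")
E
```

```text
130 (array([ 0.397 , -0.2732]), 'chan ang 171.3 len 28.9', 'jaw ang 81.2 sep 35.3')
110 (array([ 0.4352, -0.0685]), 'chan ang 15.2 len 29.5', 'jaw ang 107.7 sep 34.6')
90 (array([0.4325, 0.1814]), 'chan ang 172.6 len 27.9', 'jaw ang 80.4 sep 34.2')
70 (array([ 0.4514, -0.181 ]), 'chan ang 106.3 len 28.7', 'jaw ang 17.9 sep 35.1')
110 [ 0.43529706 -0.06810708  0.009     ]
130 [ 0.39844422 -0.27229734  0.009     ]
```

View pics/seats.png

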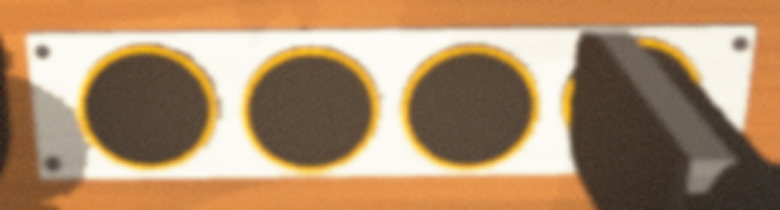

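```bash
cat > seats.py <<'E'
from h import *
def seats(c,pts):
    hsv=cv2.cvtColor(c["img"],cv2.COLOR_RGB2HSV); out=[]
    for (u,v,r) in pts:
        # white rail outside rim: flood non-white blob around the centre
        m=((hsv[...,1]>90)|(hsv[...,2]<120)).astype(np.uint8)
        n,l=cv2.connectedComponents(m); k=l[int(v),int(u)]
        mm=(l==k).astype(np.uint8); cs,_=cv2.findContours(mm,cv2.RETR_EXTERNAL,cv2.CHAIN_APPROX_NONE)
        e=cv2.fitEllipse(max(cs,key=len)); out.append((plane(c,*e[0],.009)[:2].round(4),np.round(e[1],1)))
    return out
E
python3 - <<'E'
from seats import *
c=dict(np.load("w1.npz"))
for o in seats(c,[(270,275,0),(323,275,0),(376,275,0)]): print(o)
t=ctrl.camera("top")
for o in seats(t,[(286,152,0),(315,152,0),(343,152,0),(372,152,0)]): print('top',o)
t=ctrl.camera("scene")
for o in seats(t,[(326,265,0),(348,241,0),(366,220,0),(381,201,0)]): print('sc',o)
E
```

```text
(array([ 0.6168, -0.1593]), array([41.1, 46.5]))
(array([ 0.4796, -0.0635]), array([464.3, 757.9]))
(array([0.6164, 0.0254]), array([41.1, 45.8]))
top (array([0.6119, 0.1165]), array([22.5, 23.7]))
top (array([0.6167, 0.0239]), array([23.1, 23.5]))
top (array([0.0436, 0.1138]), array([ 64.6, 198.3]))
top (array([0.0436, 0.1138]), array([ 64.6, 198.3]))
sc (array([ 0.6203, -0.1598]), array([25.7, 33.5]))
sc (array([ 0.621 , -0.0668]), array([23. , 31.6]))
sc (array([0.6199, 0.0246]), array([20.5, 30.3]))
sc (array([ 0.4507, -0.0237]), array([442.5, 739.6]))
```

Call:
apply_moves([
  {"translation": [0.005, -0.049, 0], "angular": [0, 0, 0], "hand": 0.0854},
  {"translation": [0.005, -0.049, 0.02], "angular": [0, 0, 0], "hand": 0.0854},
  {"translation": [0.005, -0.049, 0.04], "angular": [0, 0, 0], "hand": 0.0854},
  {"translation": [0.0043, -0.0479, 0.04], "angular": [0, 0, 0], "hand": 0.0854},
  {"translation": [0, 0, 0.03], "angular": [0, 0, 0.152], "hand": 0.0854},
  {"translation": [0, 0, 0], "angular": [0, 0, 0], "hand": 0.0854},
  {"translation": [0, 0, 0], "angular": [0, 0, 0], "hand": 0.0854},
])

```text
time_s: 3.7
eef_pos: [0.3979, -0.2731, 0.2233]
eef_rot: [0.001, 0.074, 0.997, -0.001]
wrist_force: [0.3, 0.4, 0.3]
opening: 1.004
```

```bash
cat > look.py <<'E'
import sys
from h import *
n=sys.argv[1]
o=ctrl.get_obs();print(o["time_s"],o["eef_pos"].round(4),R.as_rotvec(rot(o["eef_rot"])).round(3),'tool y ang',np.degrees(np.arctan2(*rot(o["eef_rot"]).as_matrix()[[1,0],1])).round(2),o["opening"],o["wrist_force"])
c=ctrl.camera("wrist"); np.savez(n+".npz",**c)
crop(c["img"],0,0,640,400,1.25,f"pics/{n}.png")
E
python3 look.py w2
```

```text
3.7 [ 0.3979 -0.2731  0.2233] [ 2.330e-01  3.132e+00 -2.000e-03] tool y ang 81.51 1.0044902287212079 [0.32699043 0.38585232 0.26858601]
```

View pics/w2.png

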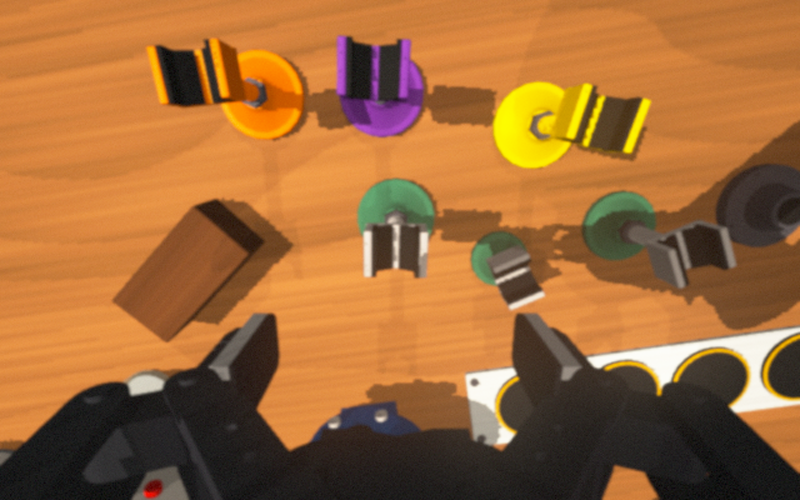

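Run:
```python
from fit import *
c=dict(np.load("w2.npz"))
crop(c["img"],270,160,370,240,6,"pics/w2z.png")
print(fit(c,(0,0),[(368,226),(371,276),(424,228),(421,277)],.13,1.25))
```

```text
(array([ 0.3955, -0.2726]), 'chan ang 171.5 len 32.1', 'jaw ang 79.9 sep 33.0')
```

View pics/w2z.png

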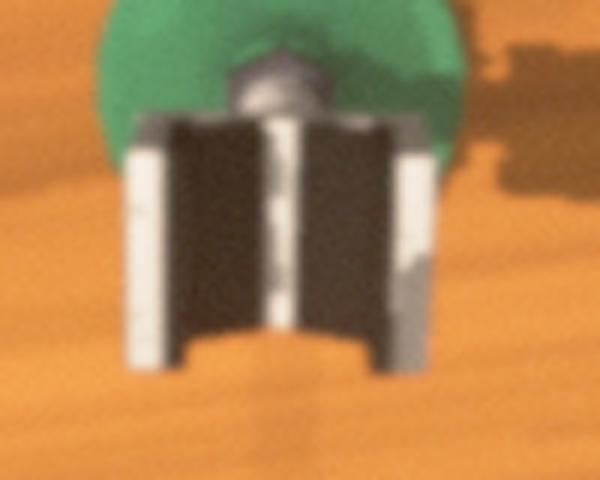

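Run:
```python
from fit import *
c=dict(np.load("w2.npz"))
print(fit(c,(270,160),[(146,148),(146,370),(416,151),(410,371)],.13,6))
```

```text
(array([ 0.3967, -0.2732]), 'chan ang 170.8 len 30.0', 'jaw ang 81.1 sep 34.7')
```

Call:
apply_moves([
  {"translation": [0.001, 0, 0.035], "angular": [0, 0, 0], "hand": 0.0854},
  {"translation": [0, 0, 0.035], "angular": [0, 0, 0], "hand": 0.0854},
  {"translation": [0, 0, 0.035], "angular": [0, 0, 0], "hand": 0.0854},
  {"translation": [0, 0, 0.021], "angular": [0, 0, 0], "hand": 0.0854},
  {"translation": [0, 0, 0], "angular": [0, 0, 0], "hand": 0.06},
  {"translation": [0, 0, 0], "angular": [0, 0, 0], "hand": 0.03},
  {"translation": [0, 0, 0], "angular": [0, 0, 0], "hand": 0.02},
  {"translation": [0, 0, 0], "angular": [0, 0, 0], "hand": 0.02},
  {"translation": [0, 0, 0], "angular": [0, 0, 0], "hand": 0.02},
])

```text
time_s: 4.88
eef_pos: [0.3975, -0.2737, 0.098]
eef_rot: [0.001, 0.076, 0.997, -0.001]
wrist_force: [0.2, 3.0, 6.7]
opening: 0.464
```

```bash
python3 look.py w3
```

```text
4.875 [ 0.3975 -0.2737  0.098 ] [ 2.37e-01  3.13e+00 -3.00e-03] tool y ang 81.33 0.46393016884767824 [0.2045549  3.00487403 6.68382539]
```

View pics/w3.png

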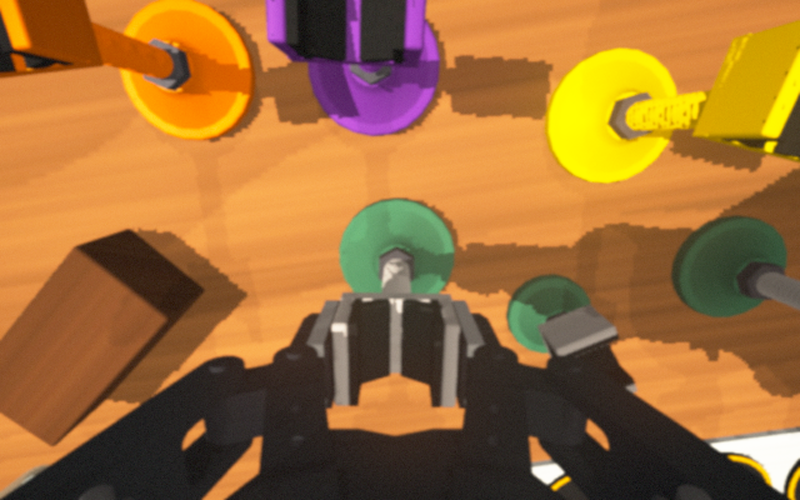

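Call:
apply_moves([
  {"translation": [0, 0, -0.01], "angular": [0, 0, 0], "hand": 0.02},
  {"translation": [0, 0, -0.03], "angular": [0, 0, 0], "hand": 0.02},
  {"translation": [0, 0, -0.04], "angular": [0, 0, 0], "hand": 0.02},
  {"translation": [0, 0, -0.04], "angular": [0, 0, 0], "hand": 0.02},
  {"translation": [0, 0, -0.04], "angular": [0, 0, 0], "hand": 0.02},
  {"translation": [0, 0, 0], "angular": [0, 0, 0.1], "hand": 0.02},
  {"translation": [0, 0, 0], "angular": [0, 0, 0.16], "hand": 0.02},
  {"translation": [0, 0, 0], "angular": [0, 0, 0.16], "hand": 0.02},
  {"translation": [0, 0, 0], "angular": [0, 0, 0.16], "hand": 0.02},
  {"translation": [0, 0, 0], "angular": [0, 0, 0.16], "hand": 0.02},
])

```text
time_s: 6.18
eef_pos: [0.3957, -0.2724, 0.2559]
eef_rot: [-0.001, 0.434, 0.901, 0.0]
wrist_force: [0.4, 0.7, -6.2]
opening: 0.458
```

Call:
apply_moves([
  {"translation": [0, 0, 0], "angular": [0, 0, 0.16], "hand": 0.02},
  {"translation": [0, 0, 0], "angular": [0, 0, 0.16], "hand": 0.02},
  {"translation": [0, 0, 0], "angular": [0, 0, 0.16], "hand": 0.02},
  {"translation": [0, 0, 0], "angular": [0, 0, 0.16], "hand": 0.02},
  {"translation": [0, 0, 0], "angular": [0, 0, 0.039], "hand": 0.02},
  {"translation": [0, 0, 0], "angular": [0, 0, 0], "hand": 0.02},
])

```text
time_s: 6.92
eef_pos: [0.3959, -0.2725, 0.2559]
eef_rot: [-0.0, 0.707, 0.707, -0.0]
wrist_force: [0.1, 0.7, -5.8]
opening: 0.454
```

```bash
python3 look.py w4
```

```text
6.925 [ 0.3959 -0.2725  0.2559] [-2.22  -2.222  0.   ] tool y ang 0.03 0.4538821993866556 [ 0.06356602  0.67681462 -5.83517689]
```

View pics/w4.png

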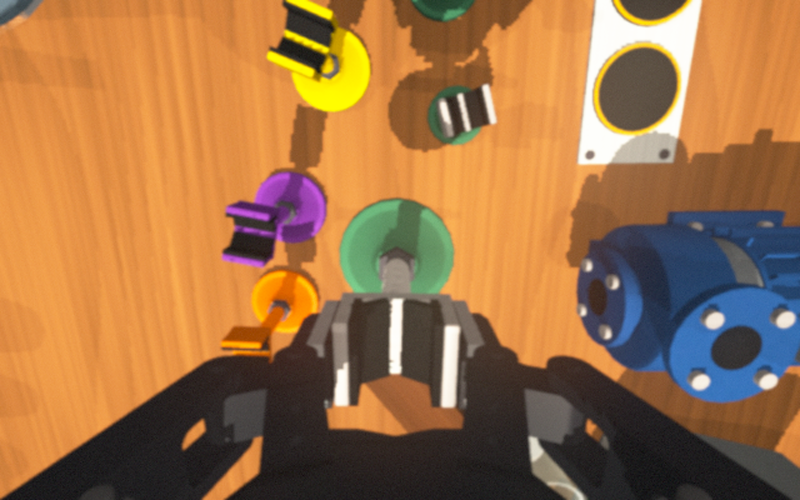

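Call:
apply_moves([
  {"translation": [0.0225, 0.0243, 0], "angular": [0, 0, 0], "hand": 0.02},
  {"translation": [0.0225, 0.0443, 0], "angular": [0, 0, 0], "hand": 0.02},
  {"translation": [0.0225, 0.0443, 0], "angular": [0, 0, 0], "hand": 0.02},
  {"translation": [0.0225, 0.0443, 0], "angular": [0, 0, 0], "hand": 0.02},
  {"translation": [0.0223, 0.0443, 0], "angular": [0, 0, 0], "hand": 0.02},
  {"translation": [0, 0.02, 0], "angular": [0, 0, 0], "hand": 0.02},
  {"translation": [0, 0, 0], "angular": [0, 0, 0], "hand": 0.02},
  {"translation": [0, 0, 0], "angular": [0, 0, 0], "hand": 0.02},
])

```text
time_s: 7.98
eef_pos: [0.6169, -0.1606, 0.2554]
eef_rot: [-0.001, 0.707, 0.707, -0.0]
wrist_force: [-0.1, 0.1, -6.4]
opening: 0.456
```

```bash
python3 look.py w5
python3 - <<'E'
from h import *
c=ctrl.camera("scene"); crop(c["img"],180,80,480,330,2.6,"pics/s5.png")
E
```

```text
7.975 [ 0.6169 -0.1606  0.2554] [-2.220e+00 -2.221e+00  1.000e-03] tool y ang 0.02 0.4556477220362804 [-0.10990115  0.07672477 -6.43997303]
```

View pics/w5.png

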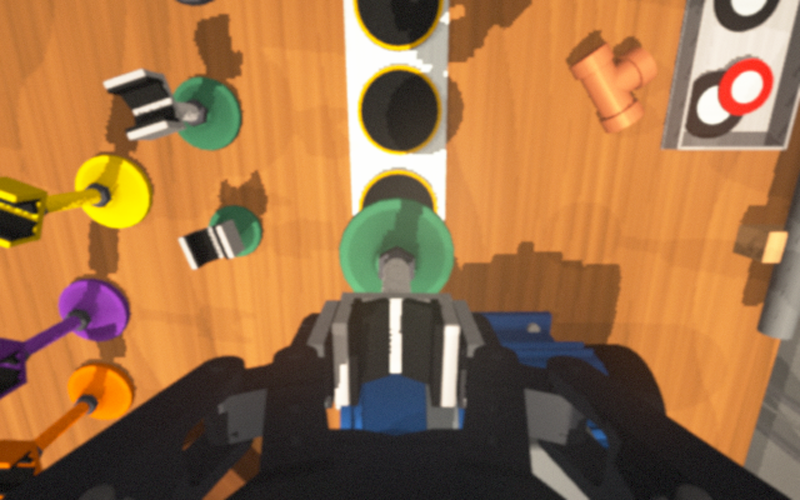

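View pics/s5.png

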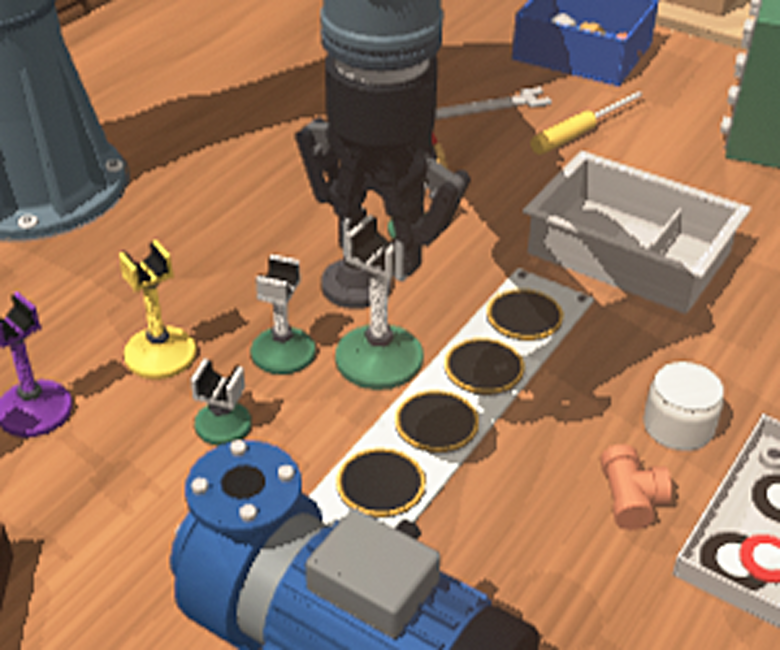

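Run:
```python
from seats import *
c=dict(np.load("w5.npz"))
hsv=cv2.cvtColor(c["img"],cv2.COLOR_RGB2HSV)
d=(c["img"].max(2)<75).astype(np.uint8)
n,l,st,ce=cv2.connectedComponentsWithStats(d)
k=l[88,320]; print(st[k])
cs,_=cv2.findContours((l==k).astype(np.uint8),cv2.RETR_EXTERNAL,cv2.CHAIN_APPROX_NONE)
e=cv2.fitEllipse(max(cs,key=len)); print(e,plane(c,*e[0],.009))
# hand: base & saddle in tool plane: held stand bottom z = .2554-.098
g=((hsv[...,0]>60)&(hsv[...,0]<90)&(hsv[...,1]>80)).astype(np.uint8)
n,l,st,ce=cv2.connectedComponentsWithStats(g); k=l[190,300]; print(st[k])
x,y,w,h,_=st[k]
zb=.2554-.098+.008
print('base edges',plane(c,x-.5,195,zb)[:2],plane(c,x+w-.5,195,zb)[:2],'top',plane(c,x+w/2-.5,y-.5,zb)[:2])
```

```text
[ 290   57   59   63 2891]
((319.4570617675781, 87.82868957519531), (58.10020446777344, 61.4937629699707), 1.298033595085144) [ 0.61935607 -0.0650643   0.009     ]
[ 273  159   48   75 2090]
base edges [ 0.58222076 -0.1532375 ] [ 0.61889812 -0.1532157 ] top [ 0.60101694 -0.12530388]
```

Call:
apply_moves([
  {"translation": [0.0028, 0.0021, 0.02], "angular": [0, 0, 0], "hand": 0.02},
  {"translation": [0, 0, 0.04], "angular": [0, 0, 0], "hand": 0.02},
  {"translation": [0, 0, 0.04], "angular": [0, 0, 0], "hand": 0.02},
  {"translation": [0, 0, 0.03], "angular": [0, 0, 0], "hand": 0.02},
  {"translation": [0, 0, 0.007], "angular": [0, 0, 0], "hand": 0.02},
  {"translation": [0, 0, 0], "angular": [0, 0, 0], "hand": 0.02},
  {"translation": [0, 0, 0], "angular": [0, 0, 0], "hand": 0.02},
])

```text
time_s: 8.95
eef_pos: [0.621, -0.1583, 0.1208]
eef_rot: [0.002, 0.707, 0.707, 0.001]
wrist_force: [0.2, 0.1, -5.9]
opening: 0.456
```

```bash
python3 look.py w6
```

```text
8.95 [ 0.621  -0.1583  0.1208] [2.219e+00 2.219e+00 2.000e-03] tool y ang -0.0 0.4561843452533694 [ 0.21698638  0.08068123 -5.9281452 ]
```

View pics/w6.png

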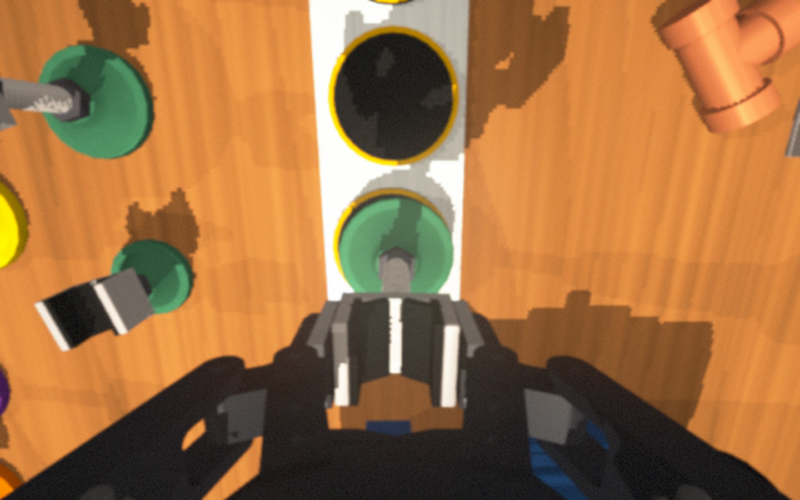

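```bash
cat > nb.py <<'E'
import sys
from seats import *
c=dict(np.load(sys.argv[1]+".npz")); 
for i in range(2,len(sys.argv),2):
    u,v=float(sys.argv[i])/1.25,float(sys.argv[i+1])/1.25
    # radial edge search of outer rim: yellow -> white
    lab=cv2.cvtColor(c["img"],cv2.COLOR_RGB2HSV)
    m=((lab[...,0]>14)&(lab[...,0]<34)&(lab[...,1]>150)&(lab[...,2]>120))
    pts=[]
    ctr=plane(c,u,v,.009)
    for a in np.linspace(0,2*np.pi,180,endpoint=False):
        for r in np.arange(.034,.046,.0003):
            p=ctr+[r*np.cos(a),r*np.sin(a),0]; q=proj(c,p)[0]; x,y=int(round(q[0])),int(round(q[1]))
            if 0<=x<640 and 0<=y<400 and m[y,x]: pts.append(p[:2])
    pts=np.array(pts)
    from scipy.optimize import least_squares
    s=least_squares(lambda t:np.hypot(*(pts-t[:2]).T)-t[2],[ctr[0],ctr[1],.039],loss='soft_l1',f_scale=.001)
    print(len(pts),s.x.round(4),np.std(s.fun).round(5))
E
python3 nb.py w6 394 96; python3 nb.py w5 400 110; python3 nb.py w1 338 343 405 343 470 343
```

```text
1975 [ 0.619  -0.0658  0.0376] 0.001
2149 [ 0.6194 -0.0659  0.0372] 0.00111
2094 [ 0.617  -0.1587  0.0372] 0.00136
1797 [ 0.6179 -0.0656  0.0372] 0.00122
2135 [0.6167 0.0253 0.037 ] 0.0012
```

Call:
apply_moves([
  {"translation": [0.0007, -0.0025, 0.004], "angular": [0, 0, 0], "hand": 0.02},
  {"translation": [0, 0, 0.004], "angular": [0, 0, 0], "hand": 0.02},
  {"translation": [0, 0, 0.003], "angular": [0, 0, 0], "hand": 0.02},
  {"translation": [0, 0, 0], "angular": [0, 0, 0], "hand": 0.02},
  {"translation": [0, 0, 0], "angular": [0, 0, 0], "hand": 0.02},
])

```text
time_s: 9.62
eef_pos: [0.6174, -0.1571, 0.1079]
eef_rot: [-0.0, 0.707, 0.707, -0.0]
wrist_force: [-0.4, 0.7, -5.7]
opening: 0.46
```

```bash
python3 look.py w7
```

```text
9.625 [ 0.6174 -0.1571  0.1079] [-2.221 -2.221  0.   ] tool y ang -0.0 0.4600632588815027 [-0.36063721  0.72150415 -5.65734144]
```

View pics/w7.png

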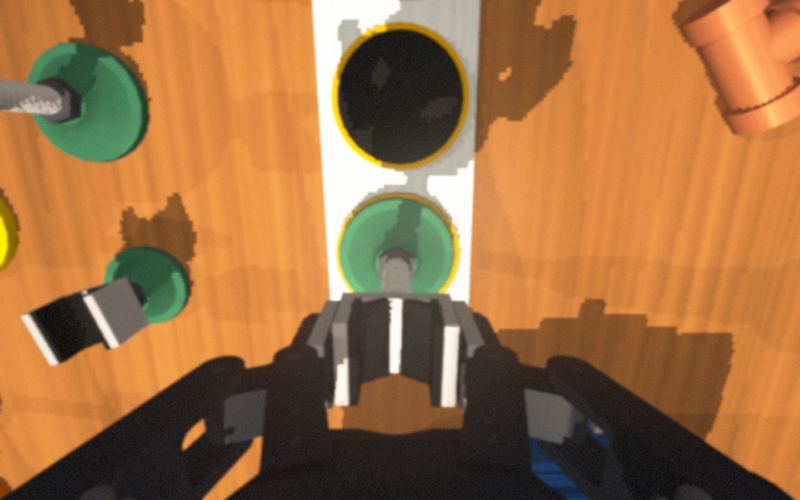

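```bash
cat > based.py <<'E'
import sys
from seats import *
from scipy.optimize import least_squares
# usage: based name u v zb radius : fits outer green circle centre (u,v in 1.25 pics)
def base(c,u,v,zb,r0):
    hsv=cv2.cvtColor(c["img"],cv2.COLOR_RGB2HSV)
    g=((hsv[...,0]>55)&(hsv[...,0]<95)&(hsv[...,1]>70)).astype(np.uint8)
    ctr=plane(c,u/1.25,v/1.25,zb); pts=[]
    for a in np.linspace(0,2*np.pi,240,endpoint=False):
        rs=np.arange(r0*.6,r0*1.4,.0003)
        P=ctr+np.outer(rs,[np.cos(a),np.sin(a),0]); q=proj(c,P)
        q0=np.round(q).astype(int)
        if (q0<0).any() or (q0[:,0]>639).any() or (q0[:,1]>399).any(): continue
        val=cv2.remap(g.astype(np.float32),q[:,0:1].astype(np.float32),q[:,1:2].astype(np.float32),cv2.INTER_LINEAR)[:,0]
        i=np.where((val[:-1]>=.5)&(val[1:]<.5))[0]
        if len(i): pts.append(P[i[-1],:2])
    pts=np.array(pts)
    s=least_squares(lambda t:np.hypot(*(pts-t[:2]).T)-r0,[ctr[0],ctr[1]],loss='soft_l1',f_scale=.0007)
    return s.x.round(4),len(pts),np.median(abs(s.fun)).round(5)
if __name__=="__main__":
    c=dict(np.load(sys.argv[1]+".npz")); print(base(c,*map(float,sys.argv[2:])))
E
python3 based.py w7 397 250 .018 .036; python3 nb.py w7 400 95 398 252
```

```text
(array([ 0.6167, -0.1579]), 199, np.float64(0.00164))
1902 [ 0.619  -0.0658  0.0377] 0.00095
841 [ 0.6173 -0.1591  0.038 ] 0.00069
```

Call:
apply_moves([
  {"translation": [-0.0005, 0.001, 0.0015], "angular": [0, 0, 0], "hand": 0.02},
  {"translation": [0, 0, 0], "angular": [0, 0, 0], "hand": 0.02},
  {"translation": [0, 0, 0], "angular": [0, 0, 0], "hand": 0.02},
])

```text
time_s: 10.05
eef_pos: [0.6184, -0.1575, 0.1072]
eef_rot: [0.0, 0.707, 0.707, -0.0]
wrist_force: [-3.6, 3.0, 4.2]
opening: 0.46
```

Call:
apply_moves([
  {"translation": [0, 0, 0], "angular": [0, 0, 0], "hand": 0.05},
  {"translation": [0, 0, 0], "angular": [0, 0, 0], "hand": 0.065},
  {"translation": [0, 0, 0], "angular": [0, 0, 0], "hand": 0.0854},
  {"translation": [0, 0, 0], "angular": [0, 0, 0], "hand": 0.0854},
  {"translation": [0, 0, -0.02], "angular": [0, 0, 0], "hand": 0.0854},
  {"translation": [0, 0, -0.03], "angular": [0, 0, 0], "hand": 0.0854},
  {"translation": [0, 0, -0.04], "angular": [0, 0, 0], "hand": 0.0854},
  {"translation": [0, 0, -0.04], "angular": [0, 0, 0], "hand": 0.0854},
  {"translation": [0, 0, 0], "angular": [0, 0, 0], "hand": 0.0854},
  {"translation": [0, 0, 0], "angular": [0, 0, 0], "hand": 0.0854},
])

```text
time_s: 11.3
eef_pos: [0.6183, -0.1576, 0.2371]
eef_rot: [0.0, 0.707, 0.707, 0.0]
wrist_force: [-0.2, 1.3, -0.0]
opening: 0.999
```

```bash
python3 look.py w8;python3 - <<'E'
from h import *
c=ctrl.camera("scene"); crop(c["img"],180,80,480,330,2.6,"pics/s8.png")
E
```

```text
11.3 [ 0.6183 -0.1576  0.2371] [2.221 2.221 0.   ] tool y ang 0.0 0.9990262589845172 [-0.16658115  1.33967487 -0.04266272]
```

View pics/w8.png

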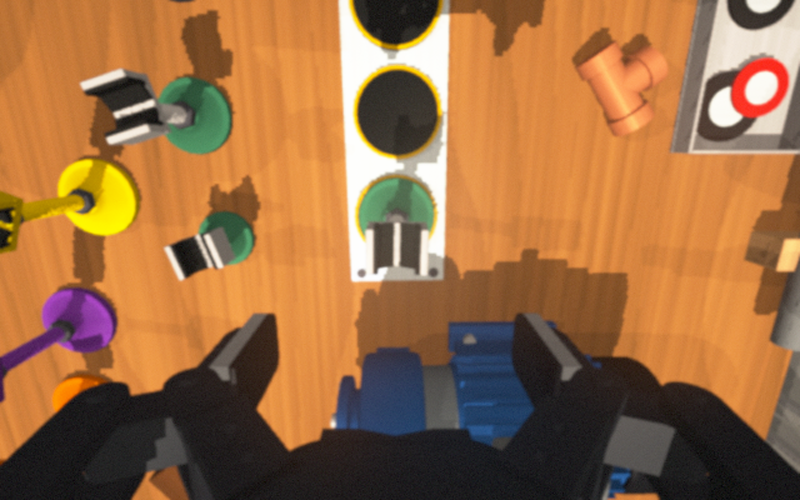

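View pics/s8.png

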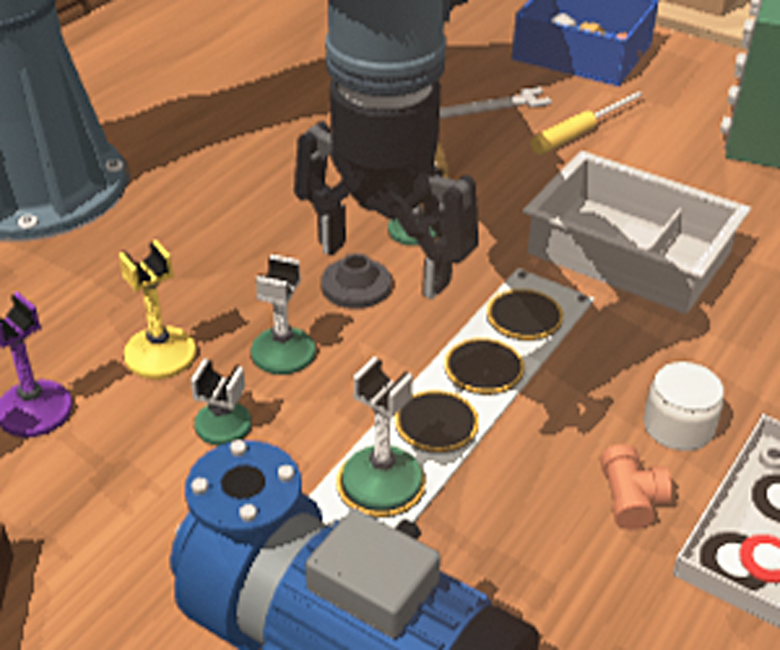

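```bash
python3 based.py w8 396 215 .018 .036; python3 nb.py w8 396 216 397 112
python3 - <<'E'
from fit import *
c=dict(np.load("w8.npz"))
crop(c["img"],275,130,360,230,6,"pics/w8z.png")
E
```

```text
(array([ 0.6179, -0.16  ]), 151, np.float64(0.0011))
711 [ 0.6179 -0.1589  0.0375] 0.00074
2236 [ 0.6191 -0.0661  0.0372] 0.00117
```

View pics/w8z.png

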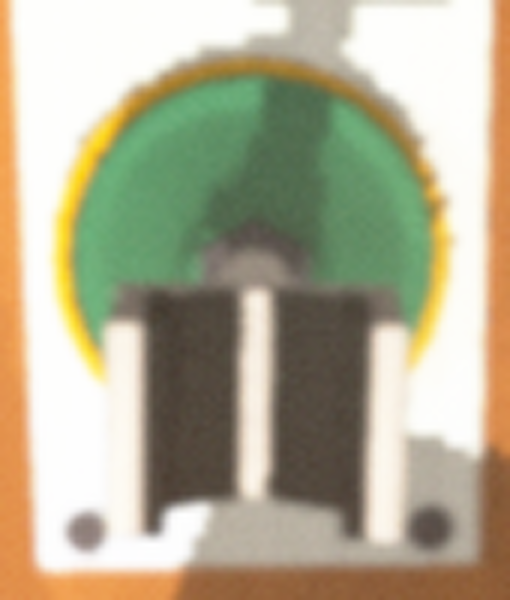

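Run:
```python
from fit import *
c=dict(np.load("w8.npz"))
print(fit(c,(275,130),[(125,322),(127,534),(388,325),(384,541)],.139,6))
```

```text
(array([ 0.6181, -0.1578]), 'chan ang 89.8 len 29.5', 'jaw ang 178.8 sep 34.5')
```

Call:
apply_moves([
  {"translation": [0.0223, -0.0458, 0], "angular": [0, 0, 0], "hand": 0.0854},
  {"translation": [0.0223, -0.0458, 0], "angular": [0, 0, 0], "hand": 0.0854},
  {"translation": [0.0223, -0.0458, 0], "angular": [0, 0, 0], "hand": 0.0854},
  {"translation": [0.0222, -0.0457, 0], "angular": [0, 0, 0], "hand": 0.0854},
  {"translation": [0, 0, 0], "angular": [0, 0, 0.16], "hand": 0.0854},
  {"translation": [0, 0, 0], "angular": [0, 0, 0.16], "hand": 0.0854},
  {"translation": [0, 0, 0], "angular": [0, 0, 0.16], "hand": 0.0854},
  {"translation": [0, 0, 0], "angular": [0, 0, 0.16], "hand": 0.0854},
  {"translation": [0, 0, 0], "angular": [0, 0, 0.16], "hand": 0.0854},
  {"translation": [0, 0, 0], "angular": [0, 0, 0.16], "hand": 0.0854},
])

```text
time_s: 12.65
eef_pos: [0.4345, -0.0682, 0.2353]
eef_rot: [-0.001, 0.955, 0.298, -0.001]
wrist_force: [0.4, 1.1, -0.3]
opening: 0.998
```

Call:
apply_moves([
  {"translation": [0, 0, 0.02], "angular": [0, 0, 0.16], "hand": 0.0854},
  {"translation": [0, 0, 0.014], "angular": [0, 0, 0.16], "hand": 0.0854},
  {"translation": [0, 0, 0], "angular": [0, 0, 0], "hand": 0.0854},
  {"translation": [0, 0, 0], "angular": [0, 0, 0], "hand": 0.0854},
])

```text
time_s: 13.15
eef_pos: [0.4352, -0.0685, 0.2024]
eef_rot: [-0.0, 0.989, 0.146, -0.0]
wrist_force: [0.2, -0.1, 0.9]
opening: 0.995
```

```bash
python3 look.py w9
python3 - <<'E'
from fit import *
c=dict(np.load("w9.npz"))
crop(c["img"],270,130,370,230,6,"pics/w9z.png")
E
```

```text
13.15 [ 0.4352 -0.0685  0.2024] [-3.107e+00 -4.600e-01  1.000e-03] tool y ang -73.16 0.9953159906691739 [ 0.17691391 -0.11017744  0.86960006]
```

View pics/w9.png

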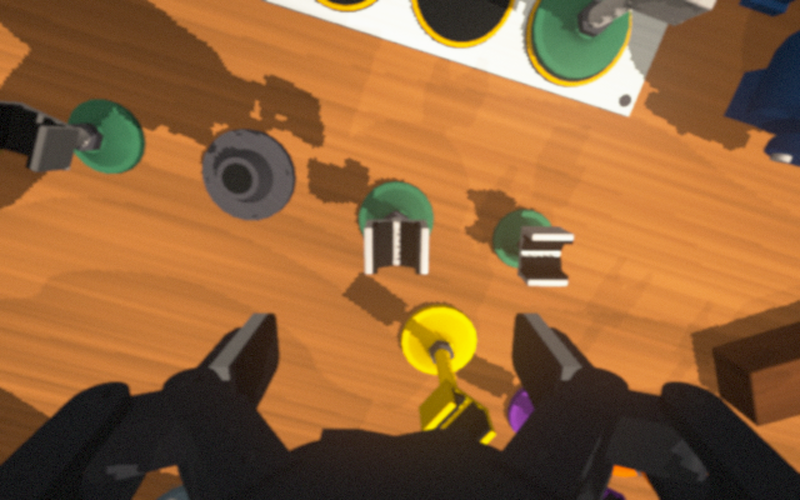

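View pics/w9z.png

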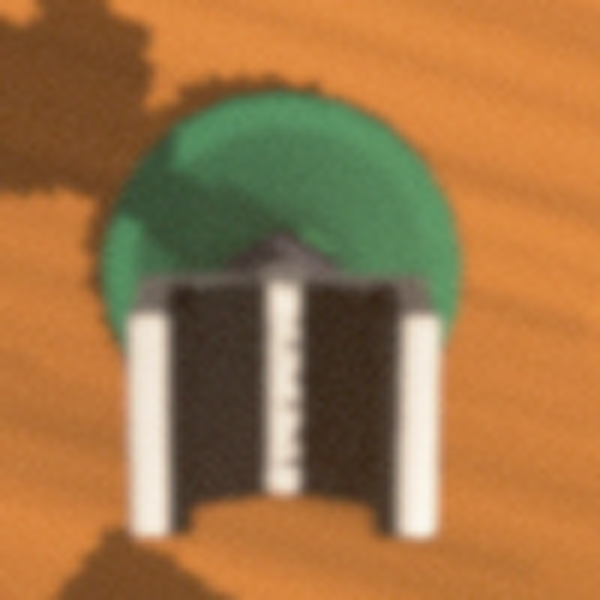

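```bash
python3 - <<'E'
from fit import *
c=dict(np.load("w9.npz"))
print(fit(c,(270,130),[(148,313),(152,535),(421,313),(418,535)],.11,6))
E
python3 based.py w9 396 218 .009 .033
```

```text
(array([ 0.4365, -0.0687]), 'chan ang 17.0 len 29.8', 'jaw ang 106.8 sep 34.8')
(array([ 0.4346, -0.069 ]), 142, np.float64(0.00112))
```

Call:
apply_moves([
  {"translation": [0.0008, 0, 0.035], "angular": [0, 0, 0], "hand": 0.0854},
  {"translation": [0, 0, 0.035], "angular": [0, 0, 0], "hand": 0.0854},
  {"translation": [0, 0, 0.035], "angular": [0, 0, 0], "hand": 0.0854},
  {"translation": [0, 0, 0.02], "angular": [0, 0, 0], "hand": 0.0854},
  {"translation": [0, 0, 0], "angular": [0, 0, 0], "hand": 0.06},
  {"translation": [0, 0, 0], "angular": [0, 0, 0], "hand": 0.03},
  {"translation": [0, 0, 0], "angular": [0, 0, 0], "hand": 0.02},
  {"translation": [0, 0, 0], "angular": [0, 0, 0], "hand": 0.02},
  {"translation": [0, 0, 0], "angular": [0, 0, 0], "hand": 0.02},
  {"translation": [0, 0, 0], "angular": [0, 0, 0], "hand": 0.02},
])

```text
time_s: 14.45
eef_pos: [0.4373, -0.0686, 0.079]
eef_rot: [0.001, 0.989, 0.145, 0.001]
wrist_force: [-0.2, 1.8, 6.3]
opening: 0.457
```

Call:
apply_moves([
  {"translation": [0, 0, -0.01], "angular": [0, 0, 0], "hand": 0.02},
  {"translation": [0, 0, -0.03], "angular": [0, 0, 0], "hand": 0.02},
  {"translation": [0, 0, -0.04], "angular": [0, 0, 0], "hand": 0.02},
  {"translation": [0, 0, -0.04], "angular": [0, 0, 0], "hand": 0.02},
  {"translation": [0, 0, -0.04], "angular": [0, 0, 0], "hand": 0.02},
  {"translation": [0, 0, 0], "angular": [0, 0, 0], "hand": 0.02},
  {"translation": [0, 0, 0], "angular": [0, 0, 0], "hand": 0.02},
])

```text
time_s: 15.32
eef_pos: [0.4349, -0.0678, 0.2359]
eef_rot: [-0.001, 0.989, 0.145, -0.001]
wrist_force: [-0.5, 0.1, -6.5]
opening: 0.459
```

```bash
python3 look.py w10
```

```text
15.325 [ 0.4349 -0.0678  0.2359] [-3.107e+00 -4.550e-01  3.000e-03] tool y ang -73.34 0.4590667076698591 [-0.52663664  0.10239812 -6.4575451 ]
```

View pics/w10.png

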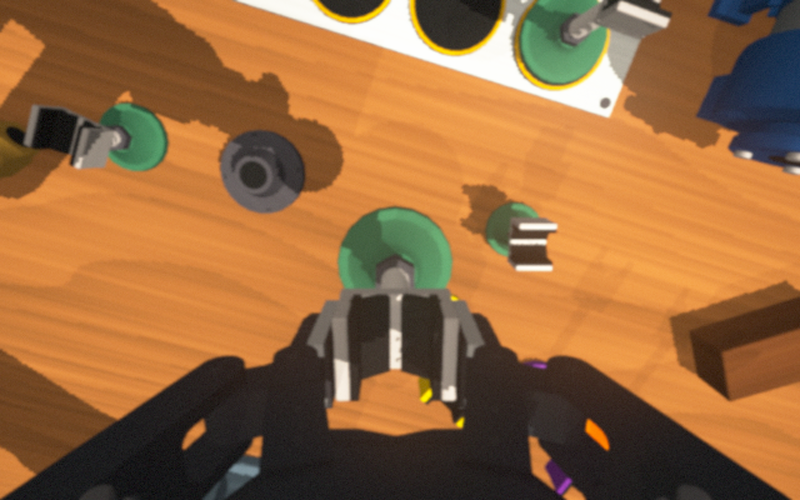

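Call:
apply_moves([
  {"translation": [0, 0, 0], "angular": [0, 0, -0.16], "hand": 0.02},
  {"translation": [0, 0, 0], "angular": [0, 0, -0.16], "hand": 0.02},
  {"translation": [0, 0, 0], "angular": [0, 0, -0.16], "hand": 0.02},
  {"translation": [0, 0, 0], "angular": [0, 0, -0.16], "hand": 0.02},
  {"translation": [0, 0, 0], "angular": [0, 0, -0.16], "hand": 0.02},
  {"translation": [0, 0, 0], "angular": [0, 0, -0.16], "hand": 0.02},
  {"translation": [0, 0, 0], "angular": [0, 0, -0.16], "hand": 0.02},
  {"translation": [0, 0, 0], "angular": [0, 0, -0.16], "hand": 0.02},
  {"translation": [0.002, 0.023, 0], "angular": [0, 0, 0], "hand": 0.02},
  {"translation": [0, 0.045, 0], "angular": [0, 0, 0], "hand": 0.02},
])

```text
time_s: 16.62
eef_pos: [0.5029, -0.0658, 0.2352]
eef_rot: [-0.002, 0.707, 0.707, -0.001]
wrist_force: [1.5, -1.1, -4.9]
opening: 0.454
```

Call:
apply_moves([
  {"translation": [0, 0.045, 0], "angular": [0, 0, 0], "hand": 0.02},
  {"translation": [0, 0.045, 0], "angular": [0, 0, 0], "hand": 0.02},
  {"translation": [0, 0.025, 0.02], "angular": [0, 0, 0], "hand": 0.02},
  {"translation": [0, 0, 0.04], "angular": [0, 0, 0], "hand": 0.02},
  {"translation": [0, 0, 0.04], "angular": [0, 0, 0], "hand": 0.02},
  {"translation": [0, 0, 0.03], "angular": [0, 0, 0], "hand": 0.02},
  {"translation": [0, 0, 0], "angular": [0, 0, 0], "hand": 0.02},
  {"translation": [0, 0, 0], "angular": [0, 0, 0], "hand": 0.02},
])

```text
time_s: 17.62
eef_pos: [0.6191, -0.0663, 0.1074]
eef_rot: [-0.0, 0.707, 0.707, -0.0]
wrist_force: [0.2, 0.4, -4.6]
opening: 0.453
```

```bash
python3 look.py w11
```

```text
17.625 [ 0.6191 -0.0663  0.1074] [-2.221 -2.221  0.   ] tool y ang -0.0 0.4530846140315599 [ 0.21999825  0.3822213  -4.58435094]
```

View pics/w11.png

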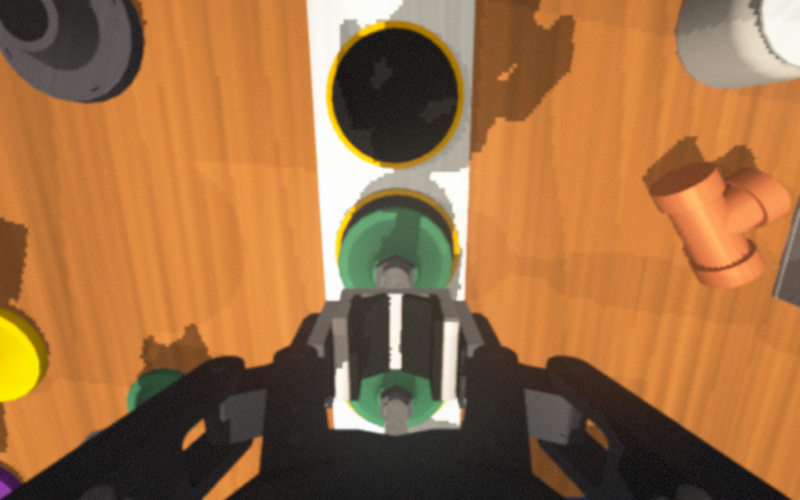

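```bash
python3 based.py w11 396 255 .0374 .033; python3 nb.py w11 395 95 397 250
```

```text
(array([ 0.6174, -0.067 ]), 196, np.float64(0.00087))
1932 [0.6176 0.0256 0.0378] 0.00097
1066 [ 0.6189 -0.066   0.0376] 0.00098
```

Call:
apply_moves([
  {"translation": [0.0005, 0, 0.008], "angular": [0, 0, 0], "hand": 0.02},
  {"translation": [0, 0, 0.007], "angular": [0, 0, 0], "hand": 0.02},
  {"translation": [0, 0, 0.003], "angular": [0, 0, 0], "hand": 0.02},
  {"translation": [0, 0, 0], "angular": [0, 0, 0], "hand": 0.02},
  {"translation": [0, 0, 0], "angular": [0, 0, 0], "hand": 0.02},
])

```text
time_s: 18.3
eef_pos: [0.6192, -0.0658, 0.0896]
eef_rot: [0.0, 0.707, 0.707, 0.0]
wrist_force: [-0.3, 0.1, -4.6]
opening: 0.459
```

```bash
python3 look.py w12;  python3 based.py w12 396 250 .018 .033; python3 nb.py w12 395 95 397 250
```

```text
18.3 [ 0.6192 -0.0658  0.0896] [2.221 2.221 0.   ] tool y ang -0.0 0.45913940284971927 [-0.30816376  0.08450397 -4.61198714]
(array([ 0.6175, -0.0666]), 190, np.float64(0.00059))
1934 [0.6176 0.0255 0.0378] 0.00097
844 [ 0.6189 -0.065   0.0377] 0.00099
```

View pics/w12.png

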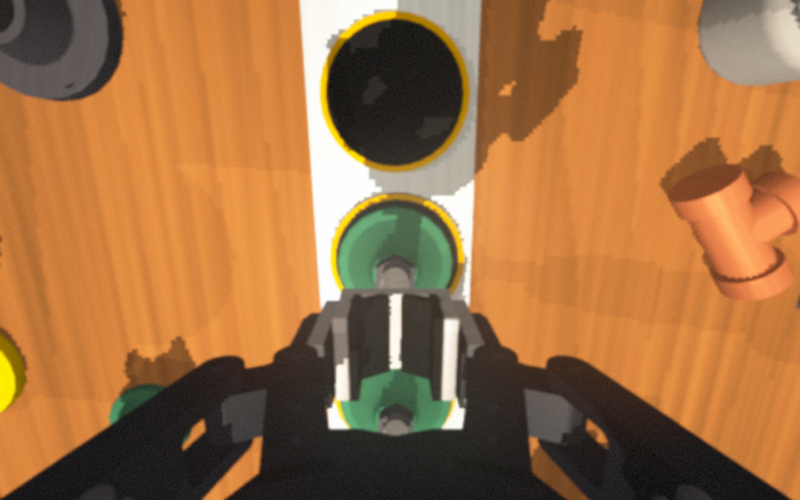

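Call:
apply_moves([
  {"translation": [0.0003, 0.0008, 0.002], "angular": [0, 0, 0], "hand": 0.02},
  {"translation": [0, 0, 0.001], "angular": [0, 0, 0], "hand": 0.02},
  {"translation": [0, 0, 0], "angular": [0, 0, 0], "hand": 0.02},
  {"translation": [0, 0, 0], "angular": [0, 0, 0], "hand": 0.02},
])

```text
time_s: 18.85
eef_pos: [0.6202, -0.0657, 0.0881]
eef_rot: [0.0, 0.707, 0.707, -0.0]
wrist_force: [-5.9, -0.0, 7.3]
opening: 0.455
```

Call:
apply_moves([
  {"translation": [0, 0, 0], "angular": [0, 0, 0], "hand": 0.05},
  {"translation": [0, 0, 0], "angular": [0, 0, 0], "hand": 0.065},
  {"translation": [0, 0, 0], "angular": [0, 0, 0], "hand": 0.0854},
  {"translation": [0, 0, 0], "angular": [0, 0, 0], "hand": 0.0854},
  {"translation": [0, 0, -0.02], "angular": [0, 0, 0], "hand": 0.0854},
  {"translation": [0, 0, -0.03], "angular": [0, 0, 0], "hand": 0.0854},
  {"translation": [0, 0, -0.04], "angular": [0, 0, 0], "hand": 0.0854},
  {"translation": [0, 0, -0.04], "angular": [0, 0, 0], "hand": 0.0854},
  {"translation": [0, 0, 0], "angular": [0, 0, 0], "hand": 0.0854},
  {"translation": [0, 0, 0], "angular": [0, 0, 0], "hand": 0.0854},
])

```text
time_s: 20.1
eef_pos: [0.6197, -0.0654, 0.217]
eef_rot: [0.0, 0.707, 0.707, 0.0]
wrist_force: [0.3, -0.4, -1.0]
opening: 0.997
```

```bash
python3 look.py w13;python3 based.py w13 396 215 .018 .033; python3 nb.py w13 396 213 397 110
```

```text
20.1 [ 0.6197 -0.0654  0.217 ] [2.221 2.221 0.   ] tool y ang 0.0 0.9972411457447625 [ 0.25872854 -0.39378621 -0.971561  ]
(array([ 0.6186, -0.0666]), 154, np.float64(0.00037))
900 [ 0.6192 -0.0649  0.0374] 0.00107
1829 [0.618  0.0255 0.0377] 0.00098
```

View pics/w13.png

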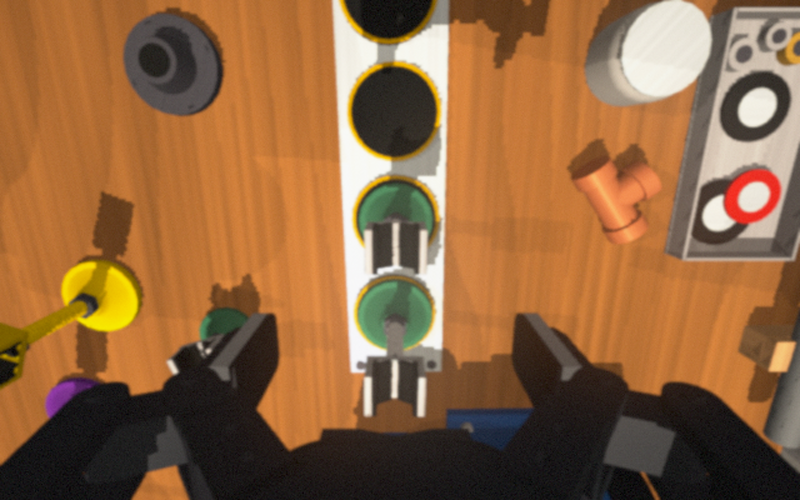

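Call:
apply_moves([
  {"translation": [0.0411, -0.0312, 0], "angular": [0, 0, 0], "hand": 0.0854},
  {"translation": [0.0411, -0.0312, 0], "angular": [0, 0, 0], "hand": 0.0854},
  {"translation": [0.0411, -0.0312, 0], "angular": [0, 0, 0], "hand": 0.0854},
  {"translation": [0.0411, -0.0312, 0], "angular": [0, 0, 0], "hand": 0.0854},
  {"translation": [0.0412, -0.0312, 0], "angular": [0, 0, 0], "hand": 0.0854},
  {"translation": [0.0412, -0.0312, 0], "angular": [0, 0, 0], "hand": 0.0854},
  {"translation": [0, 0, 0], "angular": [0, 0, -0.158], "hand": 0.0854},
  {"translation": [0, 0, 0], "angular": [0, 0, -0.158], "hand": 0.0854},
  {"translation": [0, 0, 0], "angular": [0, 0, -0.158], "hand": 0.0854},
  {"translation": [0, 0, 0], "angular": [0, 0, -0.158], "hand": 0.0854},
])

```text
time_s: 21.4
eef_pos: [0.4316, 0.1813, 0.2151]
eef_rot: [-0.001, 0.45, 0.893, -0.001]
wrist_force: [0.2, 0.6, -0.2]
opening: 1.0
```

Call:
apply_moves([
  {"translation": [0, 0, 0], "angular": [0, 0, -0.158], "hand": 0.0854},
  {"translation": [0, 0, 0], "angular": [0, 0, -0.158], "hand": 0.0854},
  {"translation": [0, 0, 0], "angular": [0, 0, -0.158], "hand": 0.0854},
  {"translation": [0, 0, 0.02], "angular": [0, 0, -0.158], "hand": 0.0854},
  {"translation": [0, 0, 0.014], "angular": [0, 0, -0.158], "hand": 0.0854},
  {"translation": [0, 0, 0], "angular": [0, 0, 0], "hand": 0.0854},
  {"translation": [0, 0, 0], "angular": [0, 0, 0], "hand": 0.0854},
])

```text
time_s: 22.28
eef_pos: [0.4325, 0.1813, 0.1824]
eef_rot: [-0.0, 0.076, 0.997, -0.0]
wrist_force: [-0.0, 0.4, 0.8]
opening: 1.0
```

```bash
python3 look.py w14
python3 - <<'E'
from fit import *
c=dict(np.load("w14.npz"))
crop(c["img"],270,130,370,230,6,"pics/w14z.png")
E
```

```text
22.275 [0.4325 0.1813 0.1824] [-0.238 -3.132  0.   ] tool y ang 81.3 0.9995923157208098 [-0.04913562  0.44848259  0.82334819]
```

View pics/w14.png

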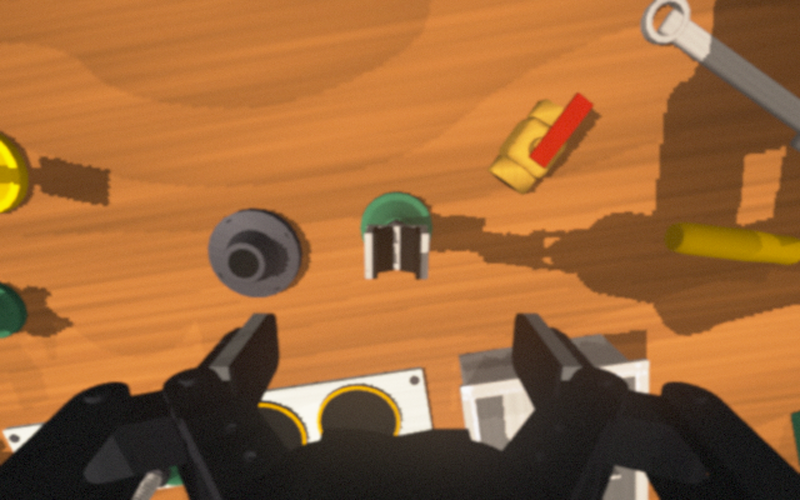

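View pics/w14z.png

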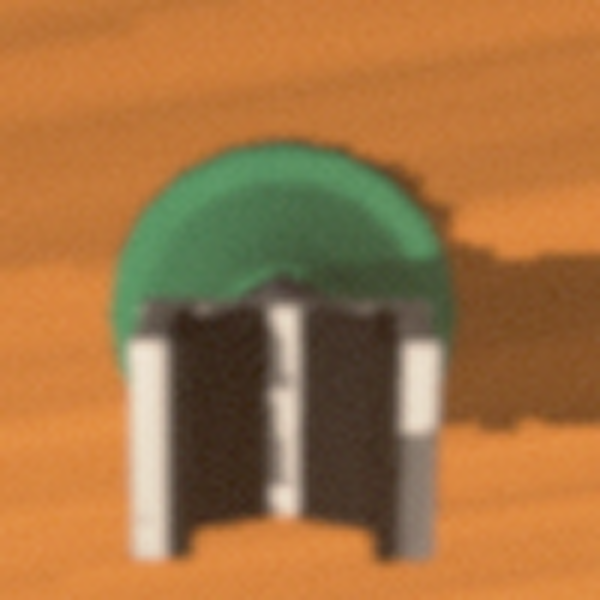

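```bash
python3 - <<'E'
from fit import *
c=dict(np.load("w14.npz"))
print(fit(c,(270,130),[(149,339),(152,559),(421,340),(417,560)],.09,6))
E
python3 based.py w14 396 220 .009 .030
```

```text
(array([0.4322, 0.1818]), 'chan ang 171.2 len 29.8', 'jaw ang 81.1 sep 34.8')
(array([0.434 , 0.1818]), 128, np.float64(0.00038))
```

Call:
apply_moves([
  {"translation": [0, 0, 0.035], "angular": [0, 0, 0], "hand": 0.0854},
  {"translation": [0, 0, 0.035], "angular": [0, 0, 0], "hand": 0.0854},
  {"translation": [0, 0, 0.035], "angular": [0, 0, 0], "hand": 0.0854},
  {"translation": [0, 0, 0.02], "angular": [0, 0, 0], "hand": 0.0854},
  {"translation": [0, 0, 0], "angular": [0, 0, 0], "hand": 0.06},
  {"translation": [0, 0, 0], "angular": [0, 0, 0], "hand": 0.03},
  {"translation": [0, 0, 0], "angular": [0, 0, 0], "hand": 0.02},
  {"translation": [0, 0, 0], "angular": [0, 0, 0], "hand": 0.02},
  {"translation": [0, 0, 0], "angular": [0, 0, 0], "hand": 0.02},
  {"translation": [0, 0, 0], "angular": [0, 0, 0], "hand": 0.02},
])

```text
time_s: 23.58
eef_pos: [0.4341, 0.1817, 0.059]
eef_rot: [0.002, 0.074, 0.997, 0.0]
wrist_force: [-0.5, 1.7, 6.0]
opening: 0.457
```

Call:
apply_moves([
  {"translation": [0, 0, -0.01], "angular": [0, 0, 0], "hand": 0.02},
  {"translation": [0, 0, -0.03], "angular": [0, 0, 0], "hand": 0.02},
  {"translation": [0, 0, -0.04], "angular": [0, 0, 0], "hand": 0.02},
  {"translation": [0, 0, -0.04], "angular": [0, 0, 0], "hand": 0.02},
  {"translation": [0, 0, -0.04], "angular": [0, 0, 0], "hand": 0.02},
  {"translation": [0, 0, 0], "angular": [0, 0, 0], "hand": 0.02},
  {"translation": [0, 0, 0], "angular": [0, 0, 0], "hand": 0.02},
])

```text
time_s: 24.45
eef_pos: [0.4315, 0.1811, 0.216]
eef_rot: [-0.001, 0.074, 0.997, -0.0]
wrist_force: [0.3, 0.1, -4.2]
opening: 0.456
```

```bash
python3 look.py w15
```

```text
24.45 [0.4315 0.1811 0.216 ] [-2.330e-01 -3.131e+00  1.000e-03] tool y ang 81.47 0.4561440229920217 [ 0.34720995  0.13628385 -4.18987678]
```

View pics/w15.png

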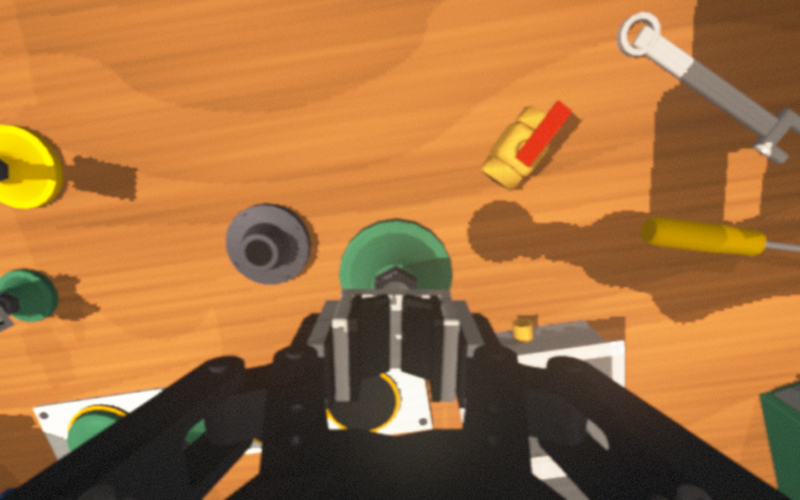

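Call:
apply_moves([
  {"translation": [0, 0, 0], "angular": [0, 0, 0.158], "hand": 0.02},
  {"translation": [0, 0, 0], "angular": [0, 0, 0.158], "hand": 0.02},
  {"translation": [0, 0, 0], "angular": [0, 0, 0.158], "hand": 0.02},
  {"translation": [0, 0, 0], "angular": [0, 0, 0.158], "hand": 0.02},
  {"translation": [0, 0, 0], "angular": [0, 0, 0.158], "hand": 0.02},
  {"translation": [0, 0, 0], "angular": [0, 0, 0.158], "hand": 0.02},
  {"translation": [0, 0, 0], "angular": [0, 0, 0.158], "hand": 0.02},
  {"translation": [0, 0, 0], "angular": [0, 0, 0.158], "hand": 0.02},
  {"translation": [0, 0, 0], "angular": [0, 0, 0.158], "hand": 0.02},
  {"translation": [-0.0163, 0.0174, 0], "angular": [0, 0, 0], "hand": 0.02},
])

```text
time_s: 25.75
eef_pos: [0.448, 0.1655, 0.2149]
eef_rot: [-0.002, 0.707, 0.707, -0.002]
wrist_force: [0.2, 0.9, -3.2]
opening: 0.457
```

Call:
apply_moves([
  {"translation": [-0.0313, 0.0374, 0], "angular": [0, 0, 0], "hand": 0.02},
  {"translation": [-0.0313, 0.0374, 0], "angular": [0, 0, 0], "hand": 0.02},
  {"translation": [-0.0313, 0.0374, 0], "angular": [0, 0, 0], "hand": 0.02},
  {"translation": [-0.0313, 0.0374, 0], "angular": [0, 0, 0], "hand": 0.02},
  {"translation": [-0.015, 0.02, 0.02], "angular": [0, 0, 0], "hand": 0.02},
  {"translation": [0, 0, 0.04], "angular": [0, 0, 0], "hand": 0.02},
  {"translation": [0, 0, 0.04], "angular": [0, 0, 0], "hand": 0.02},
  {"translation": [0, 0, 0.03], "angular": [0, 0, 0], "hand": 0.02},
  {"translation": [0, 0, 0], "angular": [0, 0, 0], "hand": 0.02},
  {"translation": [0, 0, 0], "angular": [0, 0, 0], "hand": 0.02},
])

```text
time_s: 27.0
eef_pos: [0.6197, 0.0248, 0.0874]
eef_rot: [-0.0, 0.707, 0.707, -0.0]
wrist_force: [-0.0, 0.0, -4.0]
opening: 0.461
```

```bash
python3 look.py w16; python3 based.py w16 396 255 .036 .030; python3 nb.py w16 395 95 397 250
```

```text
27.0 [0.6197 0.0248 0.0874] [-2.221 -2.221  0.   ] tool y ang -0.0 0.46051409673374816 [-0.04906695  0.04428551 -4.00443252]
(array([0.6181, 0.0235]), 142, np.float64(0.00064))
1509 [0.6134 0.1177 0.038 ] 0.001
821 [0.6177 0.0262 0.0377] 0.00113
```

View pics/w16.png

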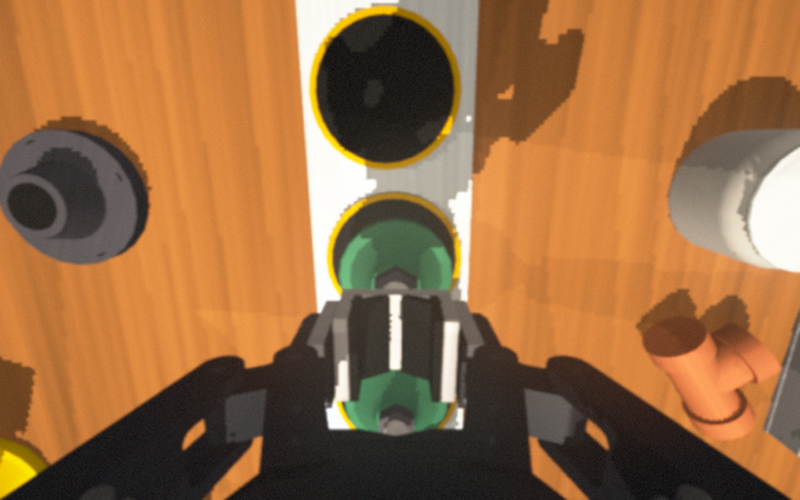

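```bash
python3 - <<'E'
from h import *
for n,ys in [("w16",[10,60,120,150]),("w13",[5,40,100,160]),("w8",[10,60,110,165])]:
    c=dict(np.load(n+".npz")); im=c["img"].astype(int)
    hsv=cv2.cvtColor(c["img"],cv2.COLOR_RGB2HSV); s=hsv[...,1]
    for y in ys:
        r=s[y]; 
        # wood is saturated (>120) ; find edges scanning outward-in from 200 and 440
        L=next(x for x in range(215,330) if r[x]<90 and r[x+3]<90); Rr=next(x for x in range(430,330,-1) if r[x]<90 and r[x-3]<90)
        a=plane(c,L-.5,y,.005);b=plane(c,Rr+.5,y,.005)
        print(n,y,L,Rr,a[:2].round(4),b[:2].round(4),((a+b)/2)[:2].round(4),(b-a)[0].round(4))
E
python3 - <<'E'
import sys; sys.path.insert(0,'.')
from h import *
t=ctrl.camera("top"); crop(t["img"],260,110,460,190,4,"pics/t16.png")
c=dict(np.load("w16.npz"));crop(c["img"],235,0,385,240,2.4,"pics/w16z.png")
E
```

```text
w16 10 237 382 [0.5679 0.1555] [0.6605 0.1556] [0.6142 0.1556] 0.0927
w16 60 240 380 [0.5678 0.1263] [0.6609 0.1263] [0.6144 0.1263] 0.093
w16 120 245 378 [0.5688 0.0879] [0.6616 0.0879] [0.6152 0.0879] 0.0929
w16 150 247 377 [0.5689 0.0672] [0.662  0.0673] [0.6155 0.0673] 0.0931
w13 5 266 358 [0.5684 0.1054] [0.661  0.1055] [0.6147 0.1055] 0.0926
w13 40 268 358 [0.5691 0.0738] [0.6622 0.0738] [0.6156 0.0738] 0.0931
w13 100 271 357 [0.5698 0.0153] [0.6633 0.0153] [0.6166 0.0153] 0.0934
w13 160 274 355 [ 0.5707 -0.0493] [ 0.6633 -0.0493] [ 0.617  -0.0493] 0.0926
w8 10 271 358 [0.5692 0.0144] [0.6622 0.0144] [0.6157 0.0144] 0.0929
w8 60 273 358 [ 0.5695 -0.0344] [ 0.664  -0.0343] [ 0.6167 -0.0343] 0.0944
w8 110 276 357 [ 0.571  -0.0871] [ 0.6648 -0.0871] [ 0.6179 -0.0871] 0.0938
w8 165 278 356 [ 0.5712 -0.1504] [ 0.6658 -0.1505] [ 0.6185 -0.1504] 0.0947
```

View pics/t16.png

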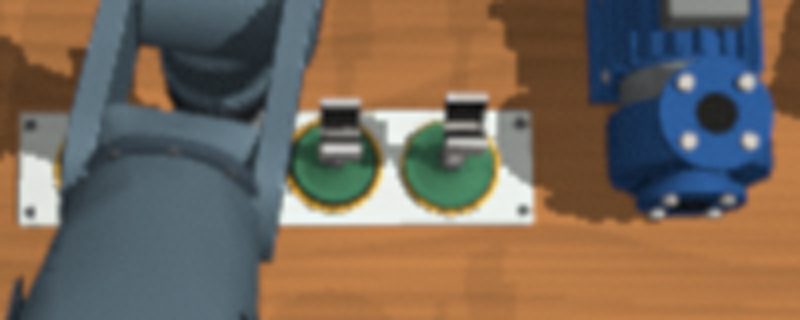

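View pics/w16z.png

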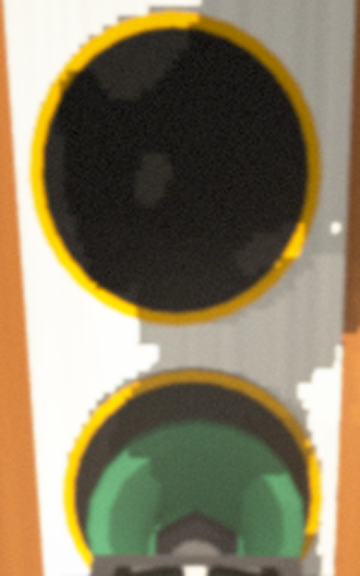

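Call:
apply_moves([
  {"translation": [0.002, -0.001, 0.008], "angular": [0, 0, -0.015], "hand": 0.02},
  {"translation": [0, 0, 0.006], "angular": [0, 0, 0], "hand": 0.02},
  {"translation": [0, 0, 0.003], "angular": [0, 0, 0], "hand": 0.02},
  {"translation": [0, 0, 0], "angular": [0, 0, 0], "hand": 0.02},
  {"translation": [0, 0, 0], "angular": [0, 0, 0], "hand": 0.02},
])

```text
time_s: 27.72
eef_pos: [0.6188, 0.0268, 0.0705]
eef_rot: [0.0, 0.702, 0.712, 0.0]
wrist_force: [-0.9, -0.1, -3.1]
opening: 0.456
```

```bash
python3 look.py w17; python3 based.py w17 396 250 .019 .030; python3 nb.py w17 390 80 397 250
```

```text
27.725 [0.6188 0.0268 0.0705] [2.205 2.238 0.   ] tool y ang 0.86 0.4564901313116709 [-0.88661371 -0.11333659 -3.11736232]
(array([0.6174, 0.0257]), 113, np.float64(0.00049))
1558 [0.6129 0.1182 0.038 ] 0.00097
778 [0.6181 0.04   0.0404] 0.00342
```

View pics/w17.png

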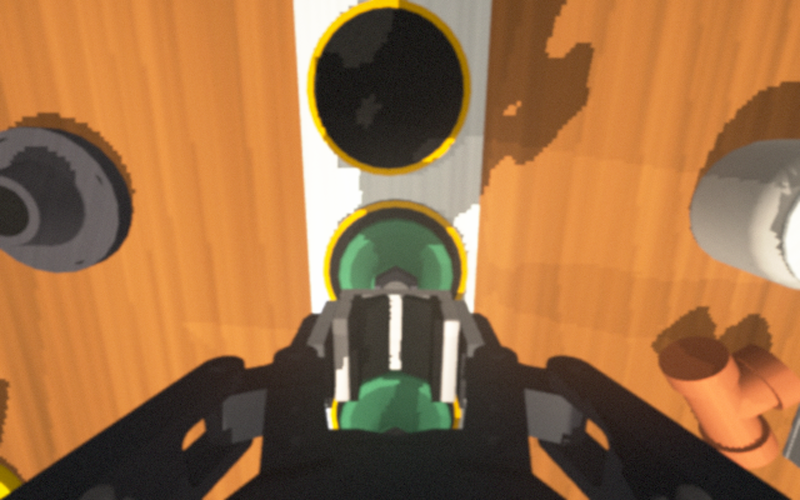

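Call:
apply_moves([
  {"translation": [0, 0, 0.002], "angular": [0, 0, 0], "hand": 0.02},
  {"translation": [0, 0, 0.0015], "angular": [0, 0, 0], "hand": 0.02},
  {"translation": [0, 0, 0], "angular": [0, 0, 0], "hand": 0.02},
  {"translation": [0, 0, 0], "angular": [0, 0, 0], "hand": 0.02},
])

```text
time_s: 28.28
eef_pos: [0.619, 0.0269, 0.0681]
eef_rot: [0.0, 0.702, 0.712, 0.0]
wrist_force: [-3.8, 0.9, 5.3]
opening: 0.459
```

Call:
apply_moves([
  {"translation": [0, 0, 0], "angular": [0, 0, 0], "hand": 0.05},
  {"translation": [0, 0, 0], "angular": [0, 0, 0], "hand": 0.065},
  {"translation": [0, 0, 0], "angular": [0, 0, 0], "hand": 0.0854},
  {"translation": [0, 0, 0], "angular": [0, 0, 0], "hand": 0.0854},
  {"translation": [0, 0, -0.02], "angular": [0, 0, 0], "hand": 0.0854},
  {"translation": [0, 0, -0.03], "angular": [0, 0, 0], "hand": 0.0854},
  {"translation": [0, 0, -0.04], "angular": [0, 0, 0], "hand": 0.0854},
  {"translation": [0, 0, -0.05], "angular": [0, 0, 0], "hand": 0.0854},
  {"translation": [0, 0, 0], "angular": [0, 0, 0], "hand": 0.0854},
  {"translation": [0, 0, 0], "angular": [0, 0, 0], "hand": 0.0854},
])

```text
time_s: 29.52
eef_pos: [0.6186, 0.0269, 0.2078]
eef_rot: [0.0, 0.702, 0.712, 0.0]
wrist_force: [-1.5, 1.1, 0.8]
opening: 0.998
```

```bash
python3 look.py w18;python3 based.py w18 396 215 .018 .030; python3 nb.py w18 396 213 390 110
```

```text
29.525 [0.6186 0.0269 0.2078] [2.204e+00 2.237e+00 1.000e-03] tool y ang 0.86 0.9980232008379014 [-1.5309004   1.14956905  0.80611713]
(array([0.6175, 0.0258]), 145, np.float64(0.00059))
851 [0.6177 0.0261 0.0375] 0.00228
2172 [0.613  0.1177 0.0375] 0.00112
```

View pics/w18.png

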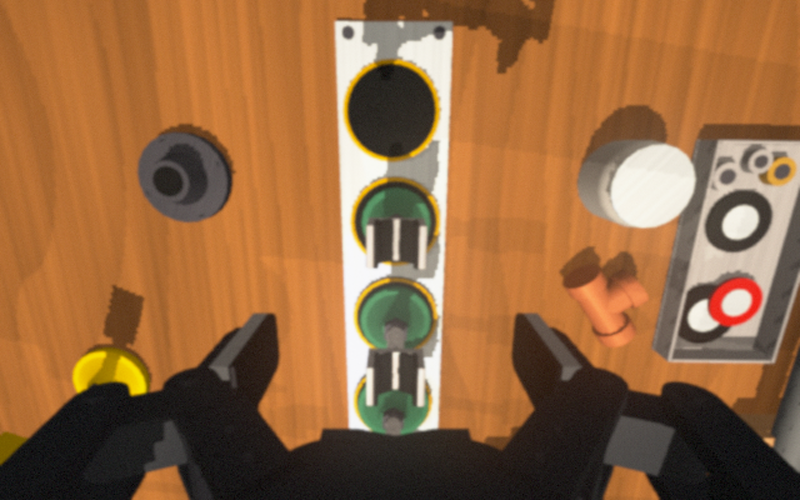

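Call:
apply_moves([
  {"translation": [-0.041, -0.034, 0], "angular": [0, 0, 0], "hand": 0.0854},
  {"translation": [-0.041, -0.034, 0], "angular": [0, 0, 0], "hand": 0.0854},
  {"translation": [-0.041, -0.034, 0], "angular": [0, 0, 0], "hand": 0.0854},
  {"translation": [-0.041, -0.034, 0], "angular": [0, 0, 0], "hand": 0.0854},
  {"translation": [-0.0414, -0.0343, 0], "angular": [0, 0, 0], "hand": 0.0854},
  {"translation": [0, 0, 0.02], "angular": [0, 0, -0.1415], "hand": 0.0854},
  {"translation": [0, 0, 0.025], "angular": [0, 0, -0.1415], "hand": 0.0854},
  {"translation": [0, 0, 0], "angular": [0, 0, 0], "hand": 0.0854},
  {"translation": [0, 0, 0], "angular": [0, 0, 0], "hand": 0.0854},
])

```text
time_s: 30.7
eef_pos: [0.4514, -0.1809, 0.1619]
eef_rot: [-0.0, 0.595, 0.804, -0.0]
wrist_force: [-0.3, 0.6, -0.9]
opening: 1.0
```

```bash
python3 look.py w19
python3 - <<'E'
from fit import *
c=dict(np.load("w19.npz"))
crop(c["img"],270,130,370,230,6,"pics/w19z.png")
E
```

```text
30.7 [ 0.4514 -0.1809  0.1619] [-1.87  -2.524  0.   ] tool y ang 16.94 0.9998140401861588 [-0.30107759  0.55635154 -0.94220789]
```

View pics/w19.png

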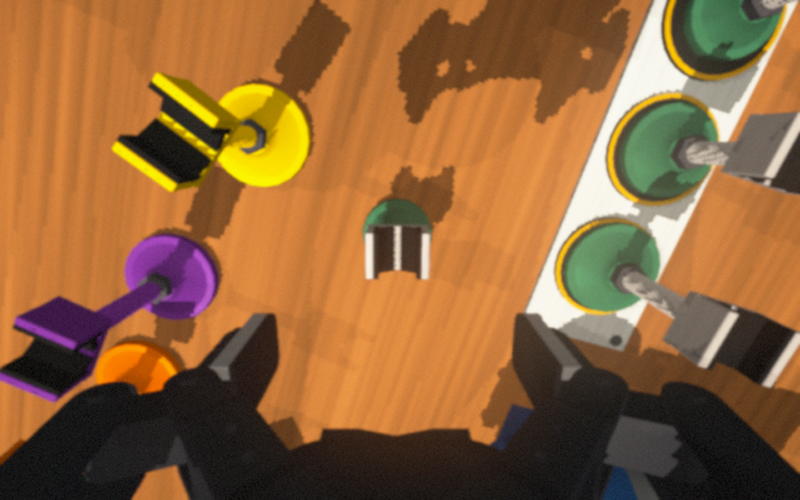

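View pics/w19z.png

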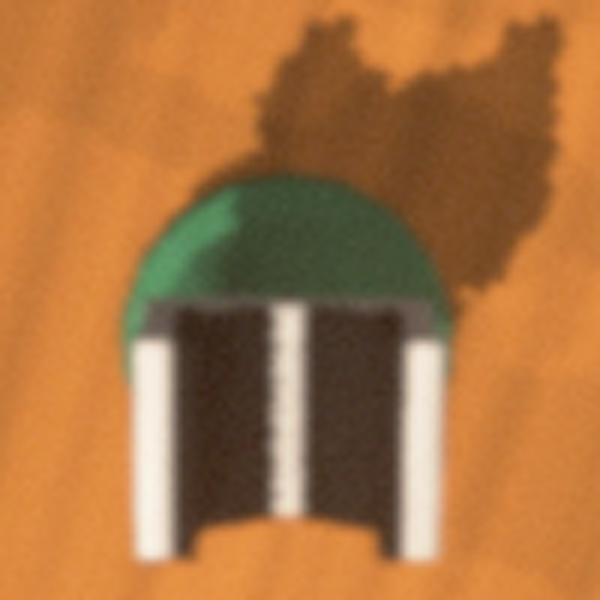

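```bash
python3 - <<'E'
from fit import *
c=dict(np.load("w19.npz"))
print(fit(c,(270,130),[(153,339),(155,560),(423,340),(420,560)],.07,6))
E
python3 based.py w19 396 225 .009 .027
```

```text
(array([ 0.4514, -0.1816]), 'chan ang 106.9 len 29.8', 'jaw ang 16.8 sep 34.7')
(array([ 0.4534, -0.1812]), 51, np.float64(0.00015))
```

Call:
apply_moves([
  {"translation": [-0.0005, 0, 0.035], "angular": [0, 0, 0], "hand": 0.0854},
  {"translation": [0, 0, 0.035], "angular": [0, 0, 0], "hand": 0.0854},
  {"translation": [0, 0, 0.035], "angular": [0, 0, 0], "hand": 0.0854},
  {"translation": [0, 0, 0.018], "angular": [0, 0, 0], "hand": 0.0854},
  {"translation": [0, 0, 0], "angular": [0, 0, 0], "hand": 0.06},
  {"translation": [0, 0, 0], "angular": [0, 0, 0], "hand": 0.03},
  {"translation": [0, 0, 0], "angular": [0, 0, 0], "hand": 0.02},
  {"translation": [0, 0, 0], "angular": [0, 0, 0], "hand": 0.02},
  {"translation": [0, 0, 0], "angular": [0, 0, 0], "hand": 0.02},
  {"translation": [0, 0, 0], "angular": [0, 0, 0], "hand": 0.02},
])

```text
time_s: 32.0
eef_pos: [0.453, -0.1823, 0.0406]
eef_rot: [0.002, 0.594, 0.804, 0.0]
wrist_force: [0.5, 0.3, 7.3]
opening: 0.459
```

Call:
apply_moves([
  {"translation": [0, 0, -0.01], "angular": [0, 0, 0], "hand": 0.02},
  {"translation": [0, 0, -0.03], "angular": [0, 0, 0], "hand": 0.02},
  {"translation": [0, 0, -0.04], "angular": [0, 0, 0], "hand": 0.02},
  {"translation": [0, 0, -0.04], "angular": [0, 0, 0], "hand": 0.02},
  {"translation": [0, 0, -0.04], "angular": [0, 0, 0], "hand": 0.02},
  {"translation": [0, 0, 0], "angular": [0, 0, 0.1415], "hand": 0.02},
  {"translation": [0, 0, 0], "angular": [0, 0, 0.1415], "hand": 0.02},
  {"translation": [0, 0, 0], "angular": [0, 0, 0], "hand": 0.02},
  {"translation": [0, 0, 0], "angular": [0, 0, 0], "hand": 0.02},
])

```text
time_s: 33.12
eef_pos: [0.4512, -0.1814, 0.1988]
eef_rot: [-0.0, 0.701, 0.713, -0.0]
wrist_force: [0.3, -0.5, -4.1]
opening: 0.458
```

```bash
python3 look.py w20
```

```text
33.125 [ 0.4512 -0.1814  0.1988] [-2.201 -2.24   0.   ] tool y ang 1.01 0.4584886259000716 [ 0.2711759  -0.51917218 -4.12657169]
```

View pics/w20.png

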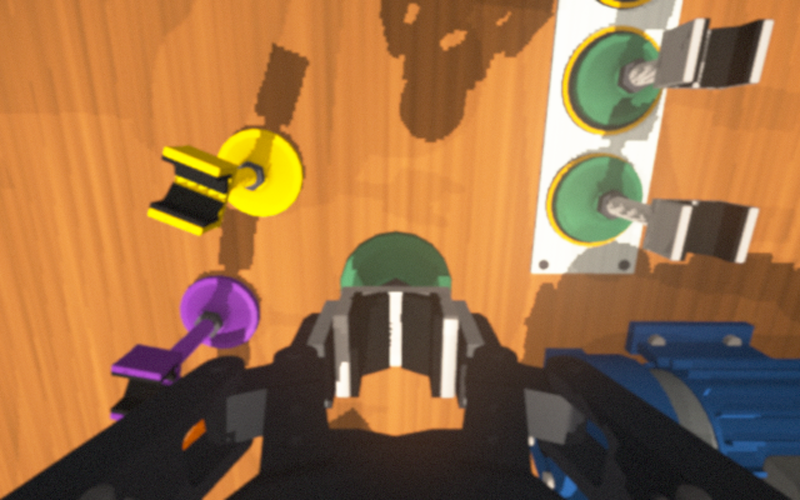

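Call:
apply_moves([
  {"translation": [0.0224, 0.0092, 0], "angular": [0, 0, 0], "hand": 0.02},
  {"translation": [0.0424, 0.0242, 0], "angular": [0, 0, 0], "hand": 0.02},
  {"translation": [0.0424, 0.0242, 0], "angular": [0, 0, 0], "hand": 0.02},
  {"translation": [0.0424, 0.0242, 0], "angular": [0, 0, 0], "hand": 0.02},
  {"translation": [0.0424, 0.0242, 0], "angular": [0, 0, 0], "hand": 0.02},
  {"translation": [0.0424, 0.0242, 0], "angular": [0, 0, 0], "hand": 0.02},
  {"translation": [0.0424, 0.0242, 0], "angular": [0, 0, 0], "hand": 0.02},
  {"translation": [0.0201, 0.0147, 0], "angular": [0, 0, 0], "hand": 0.02},
  {"translation": [0, 0, 0], "angular": [0, 0, 0], "hand": 0.02},
  {"translation": [0, 0, 0.03], "angular": [0, 0, 0], "hand": 0.02},
])

```text
time_s: 34.42
eef_pos: [0.618, 0.1176, 0.1711]
eef_rot: [0.002, 0.701, 0.713, 0.002]
wrist_force: [0.2, -0.4, -3.5]
opening: 0.453
```

Call:
apply_moves([
  {"translation": [0, 0, 0.04], "angular": [0, 0, 0], "hand": 0.02},
  {"translation": [0, 0, 0.035], "angular": [0, 0, 0], "hand": 0.02},
  {"translation": [0, 0, 0.02], "angular": [0, 0, 0], "hand": 0.02},
  {"translation": [0, 0, 0], "angular": [0, 0, 0], "hand": 0.02},
  {"translation": [0, 0, 0], "angular": [0, 0, 0], "hand": 0.02},
])

```text
time_s: 35.05
eef_pos: [0.6174, 0.1176, 0.0756]
eef_rot: [0.001, 0.702, 0.712, 0.001]
wrist_force: [0.3, 0.6, -3.6]
opening: 0.458
```

```bash
python3 look.py w21; python3 based.py w21 396 265 .041 .027; python3 nb.py w21 396 250
```

```text
35.05 [0.6174 0.1176 0.0756] [2.203 2.237 0.003] tool y ang 0.86 0.45814525741314555 [ 0.33304322  0.56937676 -3.63091861]
(array([0.616 , 0.1153]), 40, np.float64(0.00033))
615 [0.6133 0.119  0.0376] 0.00103
```

View pics/w21.png

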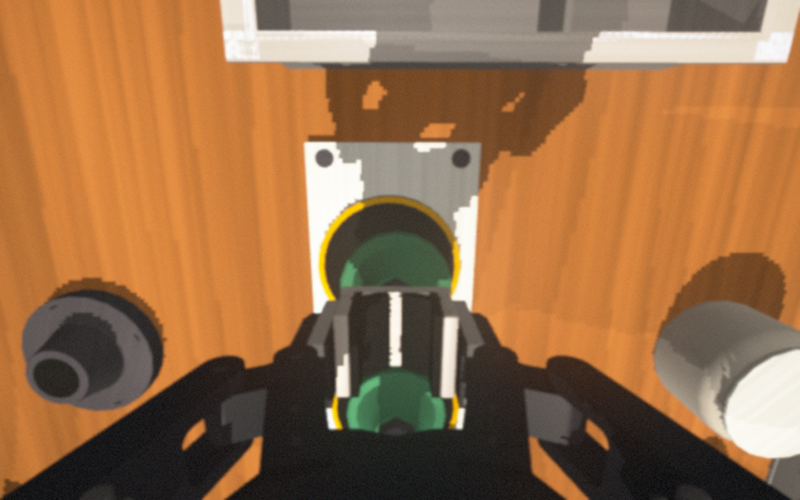

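Call:
apply_moves([
  {"translation": [0.0025, -0.0022, 0.007], "angular": [0, 0, 0], "hand": 0.02},
  {"translation": [0, 0, 0.007], "angular": [0, 0, 0], "hand": 0.02},
  {"translation": [0, 0, 0.006], "angular": [0, 0, 0], "hand": 0.02},
  {"translation": [0, 0, 0], "angular": [0, 0, 0], "hand": 0.02},
  {"translation": [0, 0, 0], "angular": [0, 0, 0], "hand": 0.02},
])

```text
time_s: 35.72
eef_pos: [0.614, 0.1203, 0.0539]
eef_rot: [0.0, 0.702, 0.712, -0.0]
wrist_force: [0.5, 0.7, -3.6]
opening: 0.455
```

```bash
python3 look.py w22; python3 based.py w22 396 260 .0225 .027; python3 nb.py w22 396 255
```

```text
35.725 [0.614  0.1203 0.0539] [ 2.205  2.238 -0.   ] tool y ang 0.86 0.4550646383061464 [ 0.53216368  0.68021681 -3.62681518]
(array([0.6098, 0.1455]), 55, np.float64(0.00345))
476 [0.6128 0.1187 0.0376] 0.00106
```

View pics/w22.png

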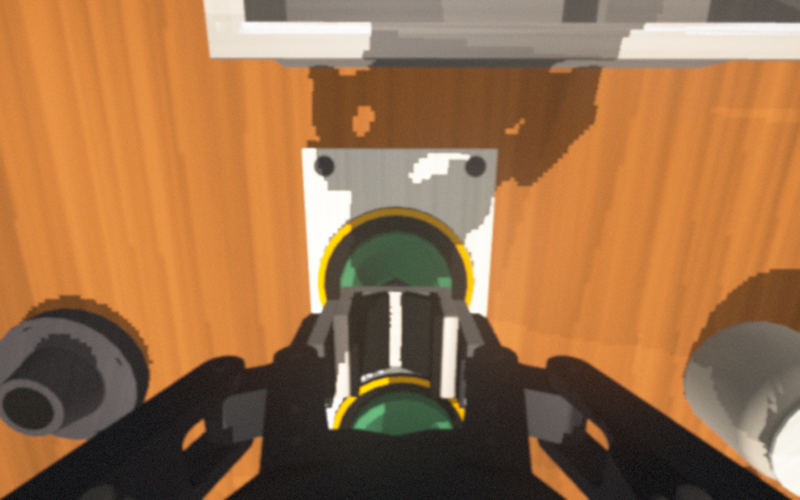

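```bash
python3 - <<'E'
from h import *
c=dict(np.load("w22.npz"))
print(plane(c,396/1.25,231/1.25,.0223)-[0,.027,0], plane(c,396/1.25,208/1.25,.009)-[0,.039,0],plane(c,396/1.25,208/1.25,.009)-[0,.040,0])
E
python3 based.py w22 396 268 .0225 .027
```

```text
[0.61269691 0.12198089 0.0223    ] [0.61261157 0.11826276 0.009     ] [0.61261157 0.11726276 0.009     ]
(array([0.6126, 0.1186]), 67, np.float64(0.00062))
```

Call:
apply_moves([
  {"translation": [0, 0, 0.003], "angular": [0, 0, 0], "hand": 0.02},
  {"translation": [0, 0, 0.0015], "angular": [0, 0, 0], "hand": 0.02},
  {"translation": [0, 0, 0], "angular": [0, 0, 0], "hand": 0.02},
  {"translation": [0, 0, 0], "angular": [0, 0, 0], "hand": 0.02},
])

```text
time_s: 36.28
eef_pos: [0.614, 0.1203, 0.0497]
eef_rot: [0.0, 0.702, 0.712, 0.0]
wrist_force: [-1.2, -0.6, -0.3]
opening: 0.46
```

Call:
apply_moves([
  {"translation": [-0.0013, 0, -0.002], "angular": [0, 0, 0], "hand": 0.02},
  {"translation": [0, 0, 0], "angular": [0, 0, 0], "hand": 0.02},
  {"translation": [0, 0, 0.002], "angular": [0, 0, 0], "hand": 0.02},
  {"translation": [0, 0, 0.0007], "angular": [0, 0, 0], "hand": 0.02},
  {"translation": [0, 0, 0], "angular": [0, 0, 0], "hand": 0.02},
  {"translation": [0, 0, 0], "angular": [0, 0, 0], "hand": 0.02},
])

```text
time_s: 37.02
eef_pos: [0.6142, 0.119, 0.0496]
eef_rot: [0.0, 0.702, 0.712, 0.0]
wrist_force: [-2.6, -0.4, 5.7]
opening: 0.457
```

Call:
apply_moves([
  {"translation": [0, 0, 0], "angular": [0, 0, 0], "hand": 0.05},
  {"translation": [0, 0, 0], "angular": [0, 0, 0], "hand": 0.065},
  {"translation": [0, 0, 0], "angular": [0, 0, 0], "hand": 0.0854},
  {"translation": [0, 0, 0], "angular": [0, 0, 0], "hand": 0.0854},
  {"translation": [0, 0, -0.02], "angular": [0, 0, 0], "hand": 0.0854},
  {"translation": [0, 0, -0.03], "angular": [0, 0, 0], "hand": 0.0854},
  {"translation": [0, 0, -0.04], "angular": [0, 0, 0], "hand": 0.0854},
  {"translation": [0, 0, -0.04], "angular": [0, 0, 0], "hand": 0.0854},
  {"translation": [0, 0, 0], "angular": [0, 0, 0], "hand": 0.0854},
  {"translation": [0, 0, 0], "angular": [0, 0, 0], "hand": 0.0854},
])

```text
time_s: 38.28
eef_pos: [0.6139, 0.119, 0.1794]
eef_rot: [0.0, 0.702, 0.712, 0.0]
wrist_force: [0.2, -0.8, -0.9]
opening: 1.0
```

```bash
python3 look.py w23;python3 based.py w23 396 225 .018 .027; python3 nb.py w23 396 220
```

```text
38.275 [0.6139 0.119  0.1794] [2.204e+00 2.238e+00 1.000e-03] tool y ang 0.86 1.0004246094927054 [ 0.19639997 -0.7734147  -0.87019678]
(array([0.614 , 0.1193]), 37, np.float64(0.00024))
1102 [0.613  0.1181 0.0375] 0.0011
```

View pics/w23.png

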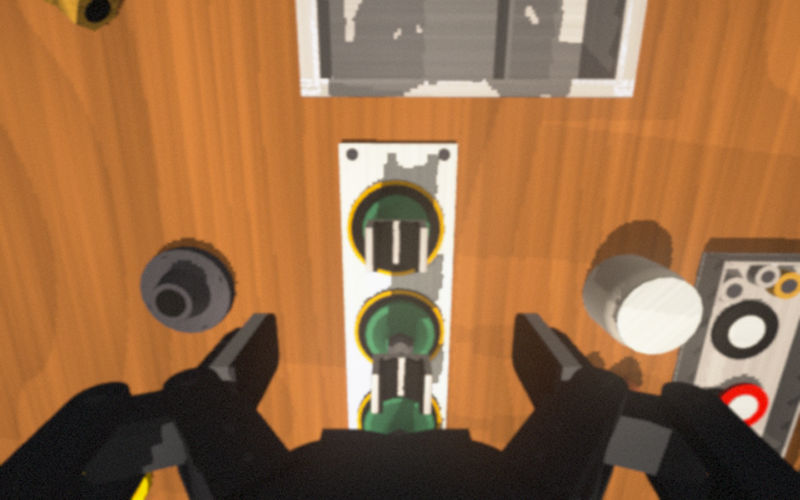

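Call:
apply_moves([
  {"translation": [0, 0, -0.05], "angular": [0, 0, 0], "hand": 0.0854},
  {"translation": [0, 0, -0.05], "angular": [0, 0, 0], "hand": 0.0854},
  {"translation": [0, -0.05, -0.03], "angular": [0, 0, -0.15], "hand": 0.0854},
  {"translation": [0, -0.05, 0], "angular": [0, 0, -0.17], "hand": 0.0854},
  {"translation": [-0.02, -0.04, 0], "angular": [0, 0, -0.17], "hand": 0.0854},
  {"translation": [-0.03, -0.03, 0], "angular": [0, 0, -0.17], "hand": 0.0854},
  {"translation": [-0.03, 0, 0], "angular": [0, 0, -0.17], "hand": 0.0854},
  {"translation": [0, 0, 0], "angular": [0, 0, -0.17], "hand": 0.0854},
  {"translation": [0, 0, 0], "angular": [0, 0, -0.17], "hand": 0.0854},
  {"translation": [0, 0, 0], "angular": [0, 0, -0.17], "hand": 0.0854},
])

```text
time_s: 39.58
eef_pos: [0.4898, 0.0138, 0.3072]
eef_rot: [-0.002, 0.105, 0.994, 0.0]
wrist_force: [-0.2, -0.2, -0.3]
opening: 0.999
```

Call:
apply_moves([
  {"translation": [0, 0, 0], "angular": [0, 0, -0.17], "hand": 0.0854},
  {"translation": [0, 0, 0], "angular": [0, 0, 0], "hand": 0.0854},
  {"translation": [0, 0, 0], "angular": [0, 0, 0], "hand": 0.0854},
])

```text
time_s: 39.95
eef_pos: [0.4901, 0.0139, 0.308]
eef_rot: [-0.001, 0.025, 1.0, 0.0]
wrist_force: [-0.1, 0.5, 0.0]
opening: 0.999
```

```bash
python3 look.py w24
python3 - <<'E'
from h import *
c=ctrl.camera("scene"); np.savez("s24.npz",**c); crop(c["img"],180,80,480,330,2.6,"pics/s24.png")
c=ctrl.camera("top"); np.savez("t24.npz",**c); crop(c["img"],250,100,450,240,4,"pics/t24.png")
E
```

```text
39.95 [0.4901 0.0139 0.308 ] [-0.077 -3.139 -0.   ] tool y ang 87.19 0.9992869631926962 [-0.10202654  0.50062295  0.01610077]
```

View pics/w24.png

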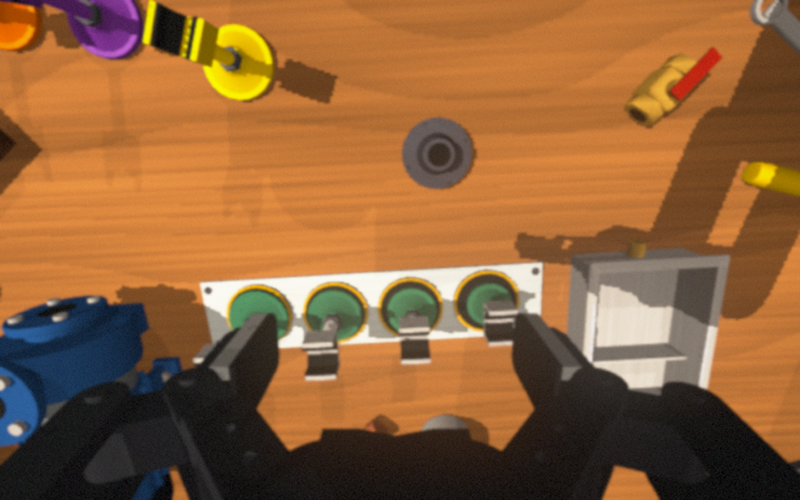

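View pics/s24.png

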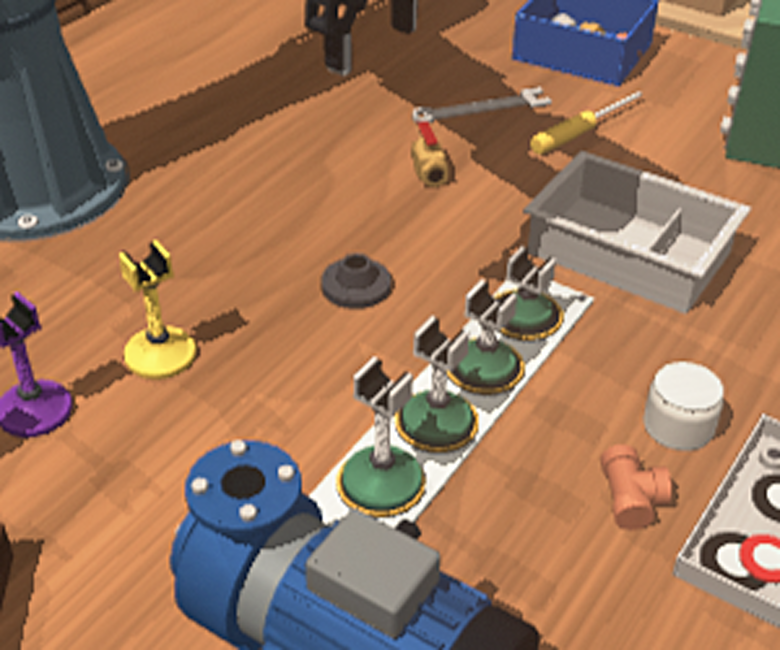

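View pics/t24.png

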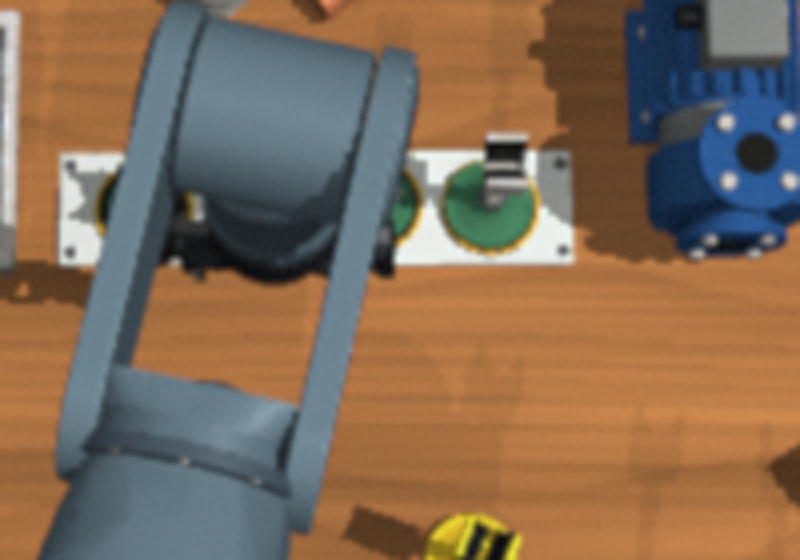

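```bash
for p in "489 302 .027" "409 307 .030" "334 311 .033" "258 314 .036"; do set -- $p; python3 based.py w24 $1 $2 .018 $3; python3 nb.py w24 $1 $2; done
python3 - <<'E'
from h import *
c=dict(np.load("w24.npz")); crop(c["img"],170,205,430,310,3,"pics/w24z.png")
E
```

```text
(array([0.6141, 0.1201]), 145, np.float64(0.00088))
1689 [0.6131 0.118  0.0372] 0.00139
(array([0.6188, 0.0275]), 155, np.float64(0.00082))
1556 [0.6177 0.0252 0.0372] 0.00116
(array([ 0.6195, -0.0664]), 177, np.float64(0.00074))
1582 [ 0.6188 -0.0662  0.0373] 0.00116
(array([ 0.6184, -0.1573]), 181, np.float64(0.00082))
1181 [ 0.618  -0.1593  0.0377] 0.0012
```

View pics/w24z.png

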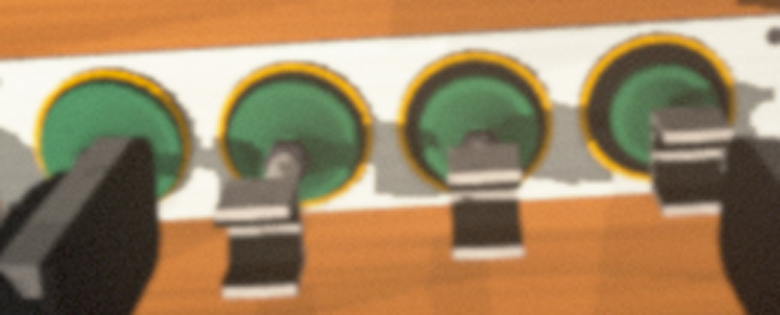

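```bash
python3 -c "
from bench import ctrl
print(ctrl.hand_in(), ctrl.get_obs()['time_s'])"
```

```text
the job is handed in; nothing more can be done
the job is handed in; nothing more can be done
```

I put all four stands on the rail seats in order, 130, 110, 90 and 70 mm from the blue pump to the steel tank. The job was handed in at about 40 s of the 128 s allowed.

- **Final pictures:** the scene and wrist views show every stand upright on its seat, with its channel along the row. The gripper was open and well clear, and I did not move the coloured look-alikes.
- **Centring:** the last wrist-camera measurements put each base about 0.7–2.6 mm from its seat centre. The views taken right after each release gave about 0.3–1.8 mm, so the views differ from each other by up to about 2 mm. The 70 mm stand showed an offset of 1–2 mm towards the tank in both views.
- **Alignment:** the row turned out to lie about 0.9° off the world y axis. I turned the two shorter stands to match it, while the 130 and 110 stands kept that small yaw error.
- **Not checked:** in the last pictures the arm hid most of the row from the top camera, so that camera could not confirm the result.

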